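# Clamp a glass gel plate under the sprung clip of its holder

### The job

Lift the sprung clip of the plate holder well clear, slide the glass plate front edge first along the channel beneath it, and push it gently but fully home until you feel it bear on the end stop. Then lower the clip onto the plate and press it down gently until its sprung foot is about half way into its sleeve, so that the plate stays clamped; let go, and leave everything else on the bench where it is.

Things in the scene. Friction and masses are not known exactly. Their poses are not given: they have to be found in the camera images.
- holder: Plate holder fixed to the bench: grey bed 96 mm wide, top 12 mm over the bench. Origin on the bench on its centre line; x: the way the plate slides in, z up. Bed from x = -225 to +60 mm. On it two rails 6 mm high, 63 mm apart inside, straight from x = -60 to +30 mm, with a mouth flaring to 80 mm at x = -83 mm. The clip's brackets stand at x = 30 to 54 mm, |y| < 19, top 62 mm over the bench.
- clip_hinge (a point): Middle of the clip's hinge axis, which runs along the holder's y: at holder x = 40 mm, 52 mm above the bench; same axes as the holder.
- stop: End stop: aluminium bar across the channel on the bed, 50 mm wide, 13 mm high, fixed, set anywhere within 8 mm of the holder's origin along its x. Origin: bottom middle of the face that looks at the plate, at bed height; axes as the holder's. The plate's front edge comes to bear on this face.
- clip (a joint): Angle of the clip, rad: 0 lowest (strip level), up to 1.1 as its knob end is lifted. A 12 mm wide steel strip from the hinge back over the channel, sprung foot under it. Stiff hinge: the clip stays wherever it is left and takes about 7 N at the knob to move. It starts too low for the 8 mm plate to pass; the foot meets the top of a plate on the bed at about 0.093 rad.
- clip_knob (a point): Centre of the round black knob on the clip's free end, 120 mm from the hinge axis, level with it at angle 0: a disc 24 mm in diameter, 12 mm thick, axis along the holder's y, to be pinched on its two flat sides from above; it can turn between the fingers as the clip swings on its 120 mm arc.
- foot (a joint): How far the clip's sprung foot is pushed up into its sleeve, m: 0 free, 0.0065 fully in. Takes 0.8 N to start and 1.6 N more per mm. The foot sits 75 mm from the hinge axis, so 1.6 mm at the knob moves it 1 mm; with the foot half way in, pressing the knob on down takes about 11 N.
- foot_pad (a point): Middle of the underside of the sprung foot, a black rubber pad 18 mm across, 75 mm from the hinge axis and 39 mm below the strip when free (1 mm above the bed at clip angle 0).
- plate: Glass plate in a grey frame: 150 mm long (x), 60 wide (y), 8 thick, about 220 g. Origin: centre of the underside; +x points to the front edge, which goes in first. At the rear stands a grey finger tab: from x = -72 to -42 mm, 12 mm thick in y, its top 46 mm above the underside. Starts flat on the bench, front roughly away from the robot.
- plate_tab (a point): Grip point in the middle of the plate's finger tab, 34 mm above the plate's underside, 57 mm behind its centre; same axes as the plate.
- plate_front (a point): Middle of the lower front edge of the plate, 75 mm ahead of its centre.
- lidded_box: Bystander: flat clear box with a blue lid, 134 x 94 x 50 mm; origin at the centre of its underside.
- amber_bottle: Bystander: amber glass bottle, 72 mm across, 170 mm tall; origin at the centre of its underside.
- clear_bottle: Bystander: clear glass bottle with blue cap, 72 mm across, 160 mm tall; origin at the centre of its underside.
- beaker: Bystander: glass beaker, 72 mm across, 95 mm tall; origin at the centre of its underside.
- tip_rack: Bystander: white pipette-tip rack, 115 x 80 x 52 mm; origin at the centre of its underside.
- comb: Bystander: white gel comb lying flat, 90 x 28 x 5 mm; origin at the centre of its underside.
- spatula: Bystander: steel spatula lying flat, 160 mm long; origin near its middle.
Mind the look-alikes: they are no part of the job. Leave any yellow look-alike of the plate alone.

How it is judged:
By the outcome, as a careful person would: the job done as asked, in the order asked, and still so for the second after the job is handed in, with the robot touching nothing.
It also fails if it takes over 72 s, if anything falls off the work surface, if the arm or the gripper's body presses on something with over 40 N, if the wrist force passes 120 N, or if a joint passes its speed limit or range.

### The arm

A 6-joint arm with a two-finger parallel gripper is mounted at the origin on the work surface. World frame = base frame: x ahead of the robot, y to its left, z up, the work surface at z = 0. Lengths are in m, angles in rad, forces in N, time in s.
With the tool pointing down it reaches from about 0.325 to 0.85 m from the base axis. Payload 4.4 kg.
Tool frame: the origin (TCP) lies between the finger pads; the fingertips stand arm.nose_length ahead of it and the grasp point (between the pads) lies 6 mm ahead of it (arm.nose_length is the distance from the TCP to the fingertips, in m); y points along the fingers, z is the direction in which the jaws open and shut, and the axes are right-handed (so a half turn about y gives the same grasp; the last joint's range is limited). The gripper opens to 94 mm and grips with 3 to 60 N. Pads are 16 mm wide; open, the fingers measure 119 mm over their backs; the gripper's body (75 mm by 177 mm) begins 78 mm behind the grasp point.
Start: joints at [-1.284, 0.207, 1.542, -0, 1.393, -0.15], TCP at [0.244, -0.521, 0.2] pointing down, gripper open.
Joint ranges: [-2.73, 2.73], [-0.86, 2.22], [0.23, 2.46], [-1.11, 4.25], [0.08, 2.63], [-2.82, 2.82]. Speed limits (rad/s): [2.79, 2.79, 3.14, 3.14, 3.14, 3.14].

### API

Orientations are given as a unit quaternion [x, y, z, w].
In Python, from bench import arm gives the robot as it stands. The module is installed in compiled form; this text tells all that it offers.
- The arm moves only by the tool send_rows, never from a script. Its argument "motion" is a list of rows, each an object of numbers: "x", "y", "z": the shift along the tool's x, y, z in mm; "ax", "ay", "az": the turn, a rotation vector about the tool's x, y, z in units of 6 degrees (1.0 is 6 degrees). A call has 1 to 12 rows; each row is the pose to reach, as a shift and turn from the pose commanded when the call began, along the tool's axes at that moment; what a row does not reach only later rows make up. A row lasts 1/12 s, in which the tool goes at most 41.7 mm and 7.16 degrees, less where a joint would pass 70% of its speed; a pose out of reach is approached as far as the arm can. A call with a gripper value outside its range is refused whole. "gripper" is the opening in per cent of the stroke, from 0 (shut) to 100 (fully open), set as the call begins (left out, the last holds). The fingers move at their own pace and stop on an object; "grip_force" is the grip in N (left out, the last holds). Time passes only in rows, so rows that repeat a pose let the fingers close. It gives the time, the measured TCP pose, the force and the opening at its end, in the units of the state.
- arm.state(): the state, without advancing time (a new reading comes with each control period).
- arm.get_image(name): name is "scene" or "top" or "wrist"; returns a dict with "img" (384x512x3 uint8, red, green, blue), "fovy" (degrees; the focal length in pixels is half the picture's height over the tangent of half this angle, whatever the lens; pixels are square), "cx", "cy" (the principal point, pixels), "view" (4x4, takes a point from world to camera coordinates). Camera axes: x right, y up, looking along -z (the intrinsics and any distortion apply to the point x, -y, -z); pixel columns grow to the right and rows downward; lengths in m; the calibration is good to about 2 mm. A picture is of the moment at which its call begins. There is no depth.
- arm.hand_in(): hands the job in, once; it reports no verdict.
The state is a dict: "t": time; "qpos": joint angles; "qvel": joint speeds; "joint_efforts": joint torques, N m; "tcp_pos": TCP position; "orientation": TCP orientation; "wrist_force": force on the tool from outside, world axes, zero at the start; "moment": the same for the moment, N m; "grip_width": opening from 0.0 (shut) to 1.0 (fully open).
Only numpy, scipy, OpenCV 4.12 (cv2) and the standard library are available. Lean on these libraries where they do the work, as an engineer would, in place of code of your own. Each camera call takes 0.05 s, during which the arm holds its last target. There are 200 camera calls.

## Working session

There is one attempt and no reset: what is moved stays moved. The work goes in short steps, Python scripts to look and compute and a tool call to move; the robot and the scene stay as the last step left them, time stands still between calls to the robot, and variables do not carry over. Pictures are saved under pics/ and viewed, about 8 in all and at most 12, crops included, and the job is handed in when it is done.

Besides the shell and the picture viewer there is one more tool, called after "Request:" as a command line: name --argument value ..., lists and objects as JSON in quotes. send_rows: Moves the arm, as the interface text tells. Its arguments: {"type":"object","properties":{"motion":{"type":"array","items":{"type":"object","properties":{"x":{"type":"number"},"y":{"type":"number"},"z":{"type":"number"},"ax":{"type":"number"},"ay":{"type":"number"},"az":{"type":"number"}}}},"gripper":{"type":"number"},"grip_force":{"type":"number"}},"required":["motion"]}

```bash
mkdir -p pics
cat > h.py <<'E'
import numpy as np, cv2
from bench import arm
from scipy.spatial.transform import Rotation as R
def grab(n,name):
    d=arm.get_image(n); cv2.imwrite(f'pics/{name}.png',d['img'][:,:,::-1]); np.savez(f'pics/{name}.npz',**{k:np.array(v) for k,v in d.items()}); return d
def load(name): return np.load(f'pics/{name}.npz')
def ray(d,u,v):
    f=192/np.tan(np.radians(float(d['fovy']))/2); V=d['view']
    c=np.array([(u-d['cx'])/f,-(v-d['cy'])/f,-1.]); Rm=V[:3,:3]
    return -Rm.T@V[:3,3], Rm.T@c
def onz(d,u,v,z):
    o,r=ray(d,u,v); return o+r*(z-o[2])/r[2]
def proj(d,p):
    f=192/np.tan(np.radians(float(d['fovy']))/2); c=d['view'][:3,:3]@p+d['view'][:3,3]
    return np.array([d['cx']+f*c[0]/-c[2], d['cy']-f*c[1]/-c[2]])
def tri(d1,p1,d2,p2):
    o1,r1=ray(d1,*p1);o2,r2=ray(d2,*p2);r1/=np.linalg.norm(r1);r2/=np.linalg.norm(r2)
    s=np.linalg.lstsq(np.c_[r1,-r2],o2-o1,rcond=None)[0]
    a=o1+s[0]*r1;b=o2+s[1]*r2; return (a+b)/2,np.linalg.norm(a-b)
E
python3 - <<'E'
from h import *
for n in('scene','top'):
    d=grab(n,n); print({k:v for k,v in d.items() if k!='img'})
a=cv2.imread('pics/scene.png');b=cv2.imread('pics/top.png')
cv2.imwrite('pics/s2.png',cv2.resize(a,(800,600),interpolation=cv2.INTER_CUBIC));cv2.imwrite('pics/t2.png',cv2.resize(b,(800,600),interpolation=cv2.INTER_CUBIC))
s=arm.state();print(s,arm.nose_length);print(R.from_quat(s['orientation']).as_matrix())
E
```

```text
{'fovy': 47.05914240078484, 'cx': 260.0002628500892, 'cy': 186.95128529476392, 'view': array([[-0.59116078,  0.80651264,  0.0081417 ,  0.37470696],
       [-0.61331351, -0.45605885,  0.64486965,  0.27276152],
       [ 0.52380862,  0.37622824,  0.7642492 , -1.6594434 ],
       [ 0.        ,  0.        ,  0.        ,  1.        ]])}
{'fovy': 53.423954280550376, 'cx': 262.5372642802368, 'cy': 187.00705855080682, 'view': array([[ 0.00349392, -0.99996701, -0.00733293, -0.06790662],
       [ 0.9981586 ,  0.00304334,  0.06058168, -0.54009958],
       [-0.06055736, -0.0075311 ,  0.99813631, -1.2704978 ],
       [ 0.        ,  0.        ,  0.        ,  1.        ]])}
{'t': 0.1, 'qpos': array([-1.28351142e+00,  2.07312072e-01,  1.54278764e+00, -1.26426962e-05,
        1.39350071e+00, -1.50472678e-01]), 'qvel': array([ 1.07626586e-03, -3.45450806e-03, -3.44684854e-03, -1.61960302e-03,
        3.68194769e-04,  7.01411266e-05]), 'joint_efforts': array([-4.00636582e-04, -3.71868467e+01, -2.82294005e+01,  7.00198207e-02,
        3.11642757e-02, -6.04039315e-05]), 'tcp_pos': array([ 0.24353846, -0.52007083,  0.19863096]), 'orientation': array([-0.15359145,  0.69094366, -0.68952788,  0.15348563]), 'wrist_force': array([-0.29832097, -0.00949037,  0.25124801]), 'moment': array([-0.00127681,  0.03340624,  0.01492888]), 'grip_width': 0.9993125891736752} 0.025
[[-9.05703654e-01 -5.80831814e-04  4.23911022e-01]
 [-4.23911321e-01  1.92194799e-03 -9.05701661e-01]
 [-2.88674598e-04 -9.99997984e-01 -1.98693650e-03]]
```

View pics/s2.png

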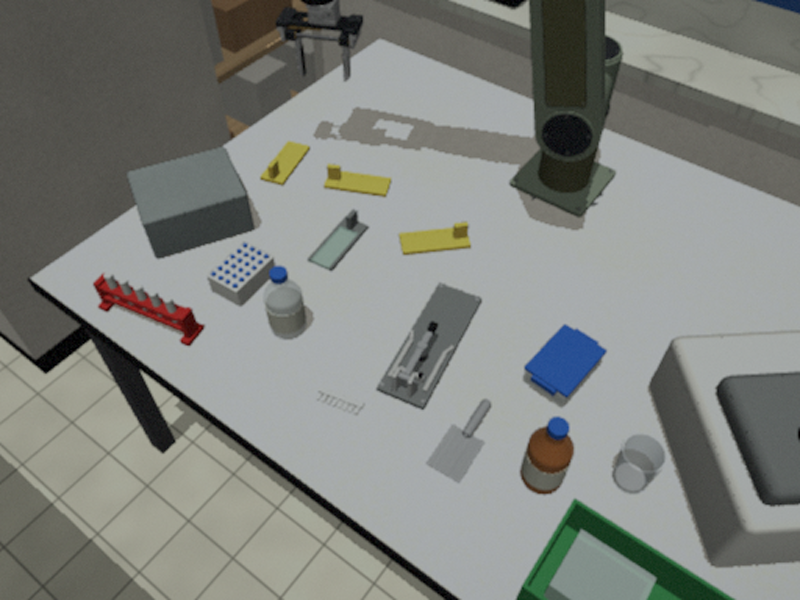

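View pics/t2.png

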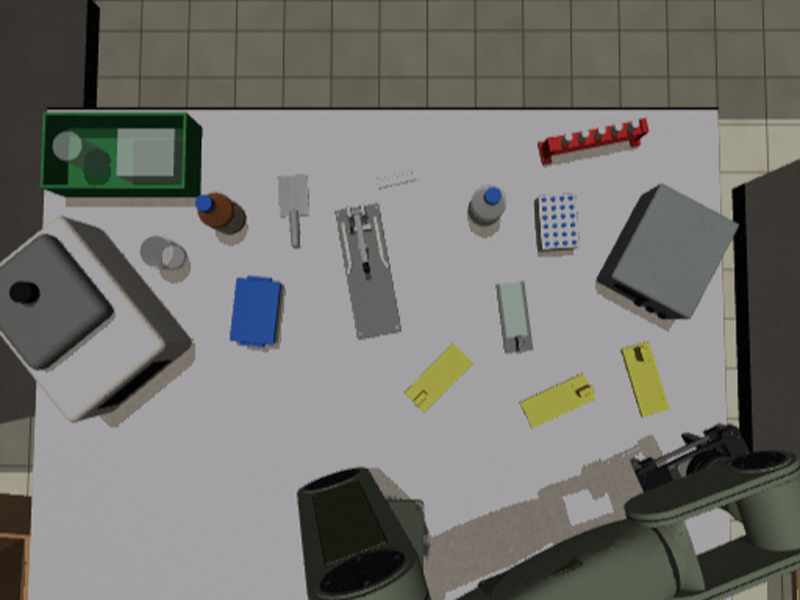

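The scene view shows the holder at about (430,345) with its knob at (433,328), the glass plate at (338,242), and three yellow decoys. In the top view the holder spans roughly (337,208)–(401,335), the knob is at (366,268), and the plate is at (514,315) with its tab at (517,345).

Run:
```python
from h import *
d=load('top');k=1/1.5625
P=lambda u,v,z: onz(d,u*k,v*k,z)
print('holder',[P(u,v,.012).round(4) for u,v in((337,208),(380,203),(401,331),(357,339))])
print('plate',[P(u,v,.008).round(4) for u,v in((497,283),(524,281),(533,348),(505,352))])
print('tab',P(517,345,.046).round(4))
s=load('scene')
print('knob tri',tri(d,(366*k,268*k),s,(433*.64,328*.64)))
c=[P(u,v,.012) for u,v in((337,208),(380,203),(401,331),(357,339))]
front=(c[0]+c[1])/2;back=(c[2]+c[3])/2;L=front-back;print('len',np.linalg.norm(L),np.linalg.norm(c[1]-c[0]),np.linalg.norm(c[3]-c[2]))
ax=L/np.linalg.norm(L);o=back+ax*.225;print('holder o',o,'yaw',np.degrees(np.arctan2(ax[1],ax[0])), 'knob exp',o+ax*(-.08), 'hinge',o+ax*.04)
# plate mask refine: long edges
c=[P(u,v,.008) for u,v in((497,283),(524,281),(533,348),(505,352))]
f=(c[0]+c[1])/2;b=(c[2]+c[3])/2;print('plate c',(f+b)/2,np.linalg.norm(f-b),'yaw',np.degrees(np.arctan2(*(f-b)[1::-1])))
w=grab('wrist','w0');print(w['fovy'],w['cx'],w['cy'])
st=arm.state();Rm=R.from_quat(st['orientation']).as_matrix();V=w['view'];C=-V[:3,:3].T@V[:3,3]
print('cam in tool',Rm.T@(C-st['tcp_pos']),'\n',Rm.T@V[:3,:3].T)
```

```text
holder [array([0.7245, 0.0946, 0.012 ]), array([7.357e-01, 6.000e-04, 1.200e-02]), array([ 0.4567, -0.0465,  0.012 ]), array([0.4391, 0.0483, 0.012 ])]
plate [array([ 0.5614, -0.2545,  0.008 ]), array([ 0.5659, -0.3131,  0.008 ]), array([ 0.4211, -0.3313,  0.008 ]), array([ 0.4123, -0.2709,  0.008 ])]
tab [ 0.4284 -0.2904  0.046 ]
knob tri (array([0.58843687, 0.02767637, 0.0511601 ]), np.float64(0.0019090379728505403))
len 0.28602054839997587 0.09462274869223232 0.09642001541823532
holder o [0.66987289 0.03762714 0.012     ] yaw 9.400193139130403 knob exp [0.59094716 0.0245608  0.012     ] hinge [0.70933575 0.04416031 0.012     ]
plate c [ 0.49016361 -0.29242259  0.008     ] 0.1480123135484275 yaw 6.722126169936749
58.120759607477 252.28039799369205 192.51594816851792
cam in tool [-7.33342866e-02 -1.84084955e-01  8.69182061e-05] 
 [[-1.31361268e-03 -9.68118604e-01 -2.50488807e-01]
 [ 9.21644747e-04  2.50487745e-01 -9.68119332e-01]
 [ 9.99998712e-01 -1.50259552e-03  5.63217549e-04]]
```

```bash
cat >> h.py <<'E'
def des(yawdeg):
    c,s=np.cos(np.radians(yawdeg)),np.sin(np.radians(yawdeg))
    return np.array([[-c,0,s],[-s,0,-c],[0,-1,0.]])
def go(p,yawdeg):
    st=arm.state();A=R.from_quat(st['orientation']).as_matrix()
    print('t',st['t'],'shift mm',(A.T@(np.array(p)-st['tcp_pos'])*1000).round(1),'turn',(R.from_matrix(A.T@des(yawdeg)).as_rotvec()/np.radians(6)).round(3),'F',st['wrist_force'].round(2),'w',st['grip_width'])
E
python3 - <<'E'
from h import *
go([.589,.026,.17],9.4)
E
```

```text
t 0.15 shift mm [-544.4   29.5 -348.2] turn [ 0.016  2.614 -0.   ] F [-0.23  0.68  0.01] w 1.0000784552634638
```

Request:
send_rows --motion '[{"x": -30, "z": -19, "ay": 0.2}, {"x": -60, "z": -38, "ay": 0.4}, {"x": -90, "z": -57, "ay": 0.6}, {"x": -120, "z": -76, "ay": 0.8}, {"x": -150, "z": -95, "ay": 1.0}, {"x": -180, "z": -114, "ay": 1.2}, {"x": -210, "z": -133, "ay": 1.4}, {"x": -240, "z": -152, "ay": 1.6}, {"x": -270, "z": -171, "ay": 1.8}, {"x": -300, "z": -190, "ay": 2.0}, {"x": -330, "z": -209, "ay": 2.2}, {"x": -350, "z": -222, "ay": 2.4}]'

```text
invalid input at $.motion[0]: expected keys x, y, z, ax, ay, az
```

Run:
```python
from h import *
go([.589,.026,.17],9.4)
```

```text
t 0.15 shift mm [-544.4   29.5 -348.2] turn [ 0.016  2.614 -0.   ] F [-0.23  0.68  0.01] w 1.0000784552634638
```

Request:
send_rows --motion '[{"x": -30, "y": 0, "z": -19, "ax": 0, "ay": 0.2, "az": 0}, {"x": -60, "y": 0, "z": -38, "ax": 0, "ay": 0.4, "az": 0}, {"x": -90, "y": 0, "z": -57, "ax": 0, "ay": 0.6, "az": 0}, {"x": -120, "y": 0, "z": -76, "ax": 0, "ay": 0.8, "az": 0}, {"x": -150, "y": 0, "z": -95, "ax": 0, "ay": 1.0, "az": 0}, {"x": -180, "y": 0, "z": -114, "ax": 0, "ay": 1.2, "az": 0}, {"x": -210, "y": 0, "z": -133, "ax": 0, "ay": 1.4, "az": 0}, {"x": -240, "y": 0, "z": -152, "ax": 0, "ay": 1.6, "az": 0}, {"x": -270, "y": 0, "z": -171, "ax": 0, "ay": 1.8, "az": 0}, {"x": -300, "y": 0, "z": -190, "ax": 0, "ay": 2.0, "az": 0}, {"x": -330, "y": 0, "z": -209, "ax": 0, "ay": 2.2, "az": 0}, {"x": -350, "y": 0, "z": -222, "ax": 0, "ay": 2.4, "az": 0}]'

```text
t: 1.15
tcp_pos: [0.4676, -0.1685, 0.1994]
orientation: [-0.066, 0.704, -0.704, 0.066]
wrist_force: [0.4, -0.1, 0.4]
grip_width: 0.999
```

Run:
```python
from h import *
go([.589,.026,.17],9.4)
```

```text
t 1.15 shift mm [-155.5   29.7 -168.5] turn [ 0.01   0.222 -0.003] F [ 0.37 -0.07  0.44] w 0.999151085265454
```

Request:
send_rows --motion '[{"x": -26, "y": 5, "z": -28, "ax": 0, "ay": 0.2, "az": 0}, {"x": -52, "y": 10, "z": -56, "ax": 0, "ay": 0.2, "az": 0}, {"x": -78, "y": 15, "z": -84, "ax": 0, "ay": 0.2, "az": 0}, {"x": -104, "y": 20, "z": -112, "ax": 0, "ay": 0.2, "az": 0}, {"x": -130, "y": 25, "z": -140, "ax": 0, "ay": 0.2, "az": 0}, {"x": -155.5, "y": 29.7, "z": -168.5, "ax": 0, "ay": 0.22, "az": 0}, {"x": -155.5, "y": 29.7, "z": -168.5, "ax": 0, "ay": 0.22, "az": 0}, {"x": -155.5, "y": 29.7, "z": -168.5, "ax": 0, "ay": 0.22, "az": 0}]'

```text
t: 1.82
tcp_pos: [0.588, 0.0248, 0.1688]
orientation: [-0.06, 0.705, -0.705, 0.058]
wrist_force: [0.5, 0.1, -0.3]
grip_width: 0.998
```

Run:
```python
from h import *
go([.589,.026,.17],9.4)
d=grab('wrist','w1'); cv2.imwrite('pics/w1b.png',cv2.resize(d['img'][:,:,::-1],(800,600),interpolation=cv2.INTER_CUBIC))
```

```text
t 1.8167 shift mm [-1.2 -1.2 -1. ] turn [0.002 0.029 0.02 ] F [ 0.55  0.07 -0.28] w 0.9975444613483756
```

View pics/w1b.png

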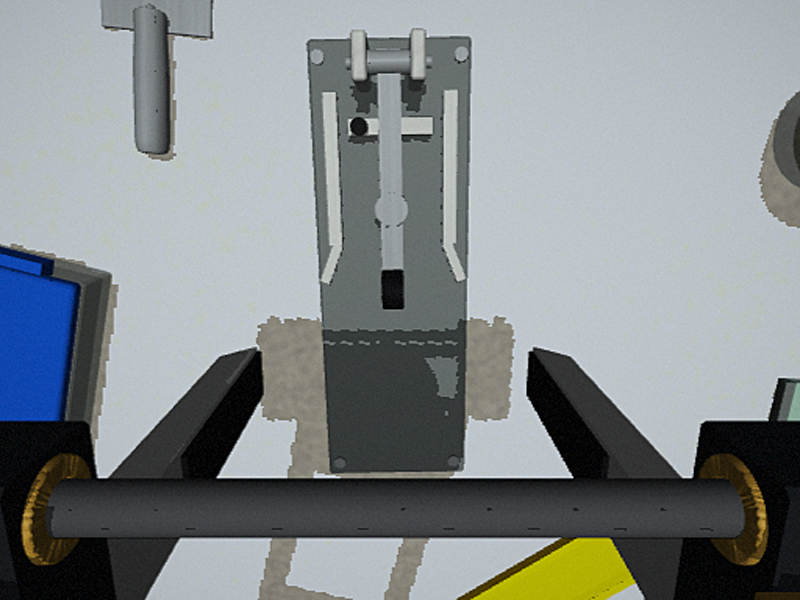

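Wrist view (picture 3): bed corners are at about (308,38), (470,38), (465,471) and (330,473). The knob is at (392,289), the stop bar's front top edge is at row ~135, and the hinge axle is at (389,62).

Run:
```python
from h import *
d=load('w1');k=.64
P=lambda u,v,z: onz(d,u*k,v*k,z)
c=[P(u,v,.012) for u,v in((308,38),(470,38),(465,471),(330,473))]
f=(c[0]+c[1])/2;b=(c[2]+c[3])/2;L=f-b;ax=L/np.linalg.norm(L)
print('len',np.linalg.norm(L),'w',np.linalg.norm(c[0]-c[1]),np.linalg.norm(c[2]-c[3]),'yaw',np.degrees(np.arctan2(ax[1],ax[0])))
o=b+ax*.225;o2=f-ax*.06;print('o',o,o2)
ay=np.array([-ax[1],ax[0],0])
H=lambda p:(np.array([(p-o)@ax,(p-o)@ay,p[2]])*1000).round(1)
for n,u,v,z in(('railL in rear',343,245,.018),('railR in rear',442,245,.018),('railL front in',336,93,.018),('railR front in',445,90,.018),('mouthL',329,284,.018),('mouthR',460,281,.018),('stop top edge L',350,135,.025),('stop top edge R',432,135,.025),('stop back L',350,117,.025),('stop backR',432,117,.025),('knob',392,289,.056),('knobtop near',392,308,.056),('knob top far',392,270,.06),('axle',389,62,.052),('stripfoot',391,210,.056)):
    print(n,H(P(u,v,z)))
```

```text
len 0.2832114864968353 w 0.09379224808857986 0.09606895158810426 yaw 10.73057837529292
o [0.67015538 0.04094532 0.012     ] [0.66839814 0.04061231 0.012     ]
railL in rear [-60.9  31.2  18. ]
railR in rear [-62.1 -30.6  18. ]
railL front in [28.2 31.5 18. ]
railR front in [ 28.7 -32.   18. ]
mouthL [-85.7  41.2  18. ]
mouthR [-85.3 -42.1  18. ]
stop top edge L [ 4.4 23.7 25. ]
stop top edge R [  3.5 -24.   25. ]
stop back L [14.3 23.3 25. ]
stop backR [ 13.4 -24.   25. ]
knob [-80.7   0.8  56. ]
knobtop near [-91.8   1.   56. ]
knob top far [-68.9   0.6  60. ]
axle [38.8  0.  52. ]
stripfoot [-36.5   0.5  56. ]
```

Run:
```python
from h import *
go([.5903,.026,.062],10.5)
```

```text
t 1.8667 shift mm [ -3.2 107.2  -2.1] turn [-0.002 -0.173  0.018] F [-0.    0.09  0.97] w 1.0013025852492203
```

Request:
send_rows --motion '[{"x": -3.2, "y": 20, "z": -2.1, "ax": 0, "ay": -0.17, "az": 0}, {"x": -3.2, "y": 45, "z": -2.1, "ax": 0, "ay": -0.17, "az": 0}, {"x": -3.2, "y": 70, "z": -2.1, "ax": 0, "ay": -0.17, "az": 0}, {"x": -3.2, "y": 90, "z": -2.1, "ax": 0, "ay": -0.17, "az": 0}, {"x": -3.2, "y": 102, "z": -2.1, "ax": 0, "ay": -0.17, "az": 0}, {"x": -3.2, "y": 107, "z": -2.1, "ax": 0, "ay": -0.17, "az": 0}, {"x": -3.2, "y": 107, "z": -2.1, "ax": 0, "ay": -0.17, "az": 0}, {"x": -3.2, "y": 107, "z": -2.1, "ax": 0, "ay": -0.17, "az": 0}]' --gripper 40 --grip_force 25

```text
t: 2.53
tcp_pos: [0.5917, 0.0249, 0.064]
orientation: [0.063, -0.704, 0.704, -0.064]
wrist_force: [-0.4, 0.1, -0.4]
grip_width: 0.468
```

Request:
send_rows --motion '[{"x": 0, "y": 0, "z": 0, "ax": 0, "ay": 0, "az": 0}, {"x": 0, "y": 0, "z": 0, "ax": 0, "ay": 0, "az": 0}, {"x": 0, "y": 0, "z": 0, "ax": 0, "ay": 0, "az": 0}, {"x": 0, "y": 0, "z": 0, "ax": 0, "ay": 0, "az": 0}, {"x": 0, "y": 0, "z": 0, "ax": 0, "ay": 0, "az": 0}, {"x": 0, "y": 0, "z": 0, "ax": 0, "ay": 0, "az": 0}, {"x": 0, "y": 0, "z": 0, "ax": 0, "ay": 0, "az": 0}, {"x": 0, "y": 0, "z": 0, "ax": 0, "ay": 0, "az": 0}]' --gripper 0

```text
t: 3.2
tcp_pos: [0.591, 0.0257, 0.0629]
orientation: [-0.064, 0.704, -0.704, 0.064]
wrist_force: [0.6, -1.2, -0.4]
grip_width: 0.008
```

Run:
```python
from h import *
go([.5903,.026,.062],10.5); print(arm.state()['tcp_pos'])
th0=np.arcsin(.03)
for th in (.1,.2,.3,.4,.5,.6,.7,.8,.9): print(th,(120*(np.cos(.03)-np.cos(th))).round(1),(-120*(np.sin(th)-np.sin(.03))).round(1))
```

```text
t 3.2 shift mm [ 0.6  0.9 -0.4] turn [ 0.001 -0.018  0.001] F [ 0.61 -1.16 -0.4 ] w 0.008178102025898606
[0.59097797 0.02574024 0.06291874]
0.1 0.5 -8.4
0.2 2.3 -20.2
0.3 5.3 -31.9
0.4 9.4 -43.1
0.5 14.6 -53.9
0.6 20.9 -64.2
0.7 28.2 -73.7
0.8 36.3 -82.5
0.9 45.4 -90.4
```

The grip shut fully, so it missed the knob. I'll look again.

Run:
```python
from h import *
d=grab('wrist','w2'); s=grab('scene','s3')
a=cv2.resize(d['img'][200:384,160:350,::-1],(400,387)); 
b=cv2.resize(s['img'][150:270,220:340,::-1],(400,400))
c=np.zeros((400,800,3),np.uint8);c[:387,:400]=a;c[:,400:]=b;cv2.imwrite('pics/w2b.png',c)
```

```text
(no output)
```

View pics/w2b.png

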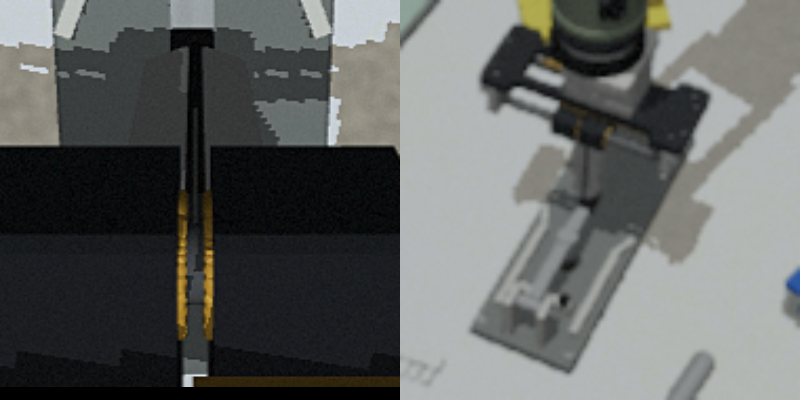

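Run:
```python
from h import *
d=load('w2');st=arm.state();A=R.from_quat(st['orientation']).as_matrix()
k=.475
for n,u,v,z in(('stripend',192,29,.056),('knobend?',192,47,.06),('knobend',192,47,.05)):
    p=onz(d,160+u*k,200+v*k,z);print(n,p,(A.T@(p-st['tcp_pos'])*1000).round(1))
for t in([-8,25,0],[8,25,0],[-8,6,0],[0,6,0]):
    p=st['tcp_pos']+A@np.array(t)/1000;q=proj(d,p);print(t,(q-[160,200])/k)
for i,z in((0,.056),):
  w=load('w1')
  for v in(270,289,308): print(v,onz(w,392*.64,v*.64,z),onz(w,392*.64,v*.64,.066))
print(proj(load('w2'),np.array([.5903,.026,.064])),)
```

```text
stripend [0.60174334 0.0284193  0.056     ] [-11.1   6.9  -0.7]
knobend? [0.5979753  0.02771179 0.06      ] [-7.3  2.9 -0.7]
knobend [0.59449478 0.02710867 0.05      ] [-3.7 12.9 -0.8]
[-8, 25, 0] [194.68685635  20.10298077]
[8, 25, 0] [194.61088992  69.98492253]
[-8, 6, 0] [194.68557097  40.66230061]
[0, 6, 0] [194.64377596  67.91106637]
270 [0.60153014 0.02854127 0.056     ] [0.60352208 0.0288298  0.066     ]
289 [0.59074819 0.02671908 0.056     ] [0.59310332 0.02706899 0.066     ]
308 [0.57976727 0.02486326 0.056     ] [0.58249228 0.02527568 0.066     ]
[251.69605269 237.80487663]
```

Request:
send_rows --motion '[{"x": 0, "y": -2, "z": 0, "ax": 0, "ay": 0, "az": 0}, {"x": 0, "y": -4, "z": 0, "ax": 0, "ay": 0, "az": 0}, {"x": 0, "y": -6, "z": 0, "ax": 0, "ay": 0, "az": 0}, {"x": 0, "y": -8, "z": 0, "ax": 0, "ay": 0, "az": 0}]'

```text
t: 3.63
tcp_pos: [0.5912, 0.0256, 0.0713]
orientation: [0.064, -0.704, 0.704, -0.064]
wrist_force: [0.5, -0.7, 0.3]
grip_width: 0.005
```

Run:
```python
from h import *
st=arm.state();print(st['tcp_pos'],st['wrist_force'],st['moment'],st['grip_width'])
d=grab('wrist','w3'); a=d['img'][190:384,160:350,::-1]
e=load('w2')['img'][190:384,160:350,::-1]
cv2.imwrite('pics/w3b.png',np.hstack([cv2.resize(x,(400,408),interpolation=cv2.INTER_CUBIC) for x in(cv2.convertScaleAbs(e,alpha=2.2),cv2.convertScaleAbs(a,alpha=2.2))]))
```

```text
[0.59115006 0.02564263 0.07128355] [ 0.52810175 -0.72655976  0.32823218] [0.05180914 0.03443479 0.04385673] 0.005075609437916377
```

View pics/w3b.png

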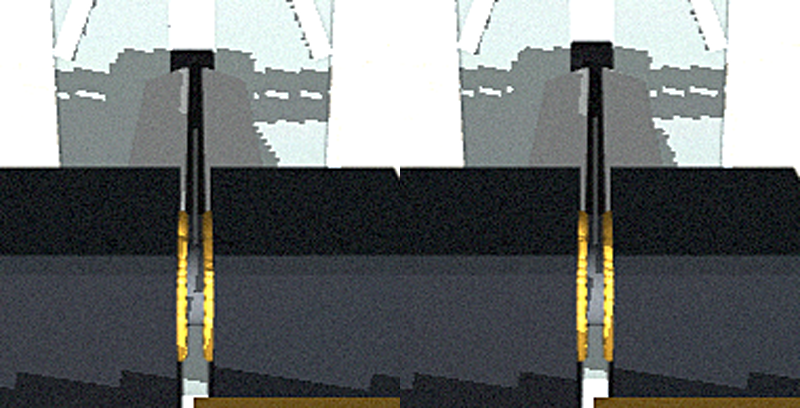

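Run:
```python
from h import *
s=load('s3');a=cv2.convertScaleAbs(s['img'][170:250,250:330,::-1],alpha=1.5);f=560/80
a=cv2.resize(a,(560,560),interpolation=cv2.INTER_NEAREST)
T=np.array([.59097797,.02574024,.06291874]);D=des(10.5)
for t,c in(([-8,25,0],(0,0,255)),([8,25,0],(0,255,0)),([0,6,0],(255,0,0))):
    q=proj(s,T+D@np.array(t)/1000);print(t,q);cv2.circle(a,tuple(((q-[250,170])*f).astype(int)),4,c,1)
ax=np.array([np.cos(.183),np.sin(.183),0]);ho=np.array([.669,.0405,0])
for x,z in((-80,54),(40,52),(-92,54),(-68,54)):
    q=proj(s,ho+ax*x/1000+[0,0,z/1000]);print('h',x,q);cv2.drawMarker(a,tuple(((q-[250,170])*f).astype(int)),(0,255,255),0,10)
cv2.imwrite('pics/s3b.png',a)
w=load('w1');T=np.array([.588,.0248,.1688]);D=des(10.0)
for t in([-8,25,47],[8,25,47],[-8,25,-47],[8,25,-47]): print(t,proj(w,T+D@np.array(t)/1000)*1.5625)
```

```text
[-8, 25, 0] [274.49145416 214.78365964]
[8, 25, 0] [276.71705653 210.90733906]
[0, 6, 0] [275.83560267 208.96197678]
h -80 [275.98112481 209.45608985]
h 40 [258.18254983 240.66806476]
h -92 [277.65568778 206.55620158]
h -68 [274.288413   212.38740697]
[-8, 25, 47] [510.346548   326.58954441]
[8, 25, 47] [508.47412489 363.62740241]
[-8, 25, -47] [278.50928828 327.88004847]
[8, 25, -47] [280.84258789 364.85806143]
```

View pics/s3b.png

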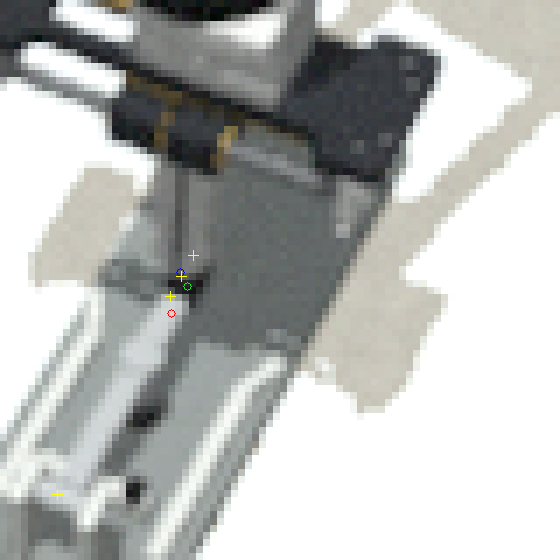

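The fingertips appear to end about level with the reported TCP, roughly 25 mm higher than nominal. They closed on top of the knob. I'll reopen and go lower, where even the nominal tip would stay above the bed.

Request:
send_rows --motion '[{"x": 0, "y": 0, "z": 0, "ax": 0, "ay": 0, "az": 0}, {"x": 0, "y": 0, "z": 0, "ax": 0, "ay": 0, "az": 0}, {"x": 0, "y": 0, "z": 0, "ax": 0, "ay": 0, "az": 0}, {"x": 0, "y": 0, "z": 0, "ax": 0, "ay": 0, "az": 0}, {"x": 0, "y": 0, "z": 0, "ax": 0, "ay": 0, "az": 0}, {"x": 0, "y": 5, "z": 0, "ax": 0, "ay": 0, "az": 0}, {"x": 0, "y": 10, "z": 0, "ax": 0, "ay": 0, "az": 0}, {"x": 0, "y": 15, "z": 0, "ax": 0, "ay": 0, "az": 0}, {"x": 0, "y": 20, "z": 0, "ax": 0, "ay": 0, "az": 0}, {"x": 0, "y": 25, "z": 0, "ax": 0, "ay": 0, "az": 0}, {"x": 0, "y": 28, "z": 0, "ax": 0, "ay": 0, "az": 0}, {"x": 0, "y": 29, "z": 0, "ax": 0, "ay": 0, "az": 0}]' --gripper 45

```text
t: 4.68
tcp_pos: [0.5902, 0.0257, 0.0408]
orientation: [-0.065, 0.704, -0.704, 0.063]
wrist_force: [0.2, 0.1, -0.7]
grip_width: 0.451
```

Request:
send_rows --motion '[{"x": 0, "y": 0, "z": 0, "ax": 0, "ay": 0, "az": 0}, {"x": 0, "y": 0, "z": 0, "ax": 0, "ay": 0, "az": 0}, {"x": 0, "y": 0, "z": 0, "ax": 0, "ay": 0, "az": 0}, {"x": 0, "y": 0, "z": 0, "ax": 0, "ay": 0, "az": 0}, {"x": 0, "y": 0, "z": 0, "ax": 0, "ay": 0, "az": 0}, {"x": 0, "y": 0, "z": 0, "ax": 0, "ay": 0, "az": 0}, {"x": 0, "y": 0, "z": 0, "ax": 0, "ay": 0, "az": 0}, {"x": 0, "y": 0, "z": 0, "ax": 0, "ay": 0, "az": 0}, {"x": 0, "y": 0, "z": 0, "ax": 0, "ay": 0, "az": 0}]' --gripper 0

```text
t: 5.43
tcp_pos: [0.5911, 0.0265, 0.0423]
orientation: [-0.064, 0.705, -0.704, 0.064]
wrist_force: [-0.2, 4.2, 3.8]
grip_width: 0.125
```

Request:
send_rows --motion '[{"x": 0, "y": -4, "z": -0.5, "ax": 0, "ay": 0, "az": 0}, {"x": -0.5, "y": -8.4, "z": -0.5, "ax": 0, "ay": 0, "az": 0}, {"x": -1.2, "y": -14, "z": -0.5, "ax": 0, "ay": 0, "az": 0}, {"x": -2.3, "y": -20.2, "z": -0.5, "ax": 0, "ay": 0, "az": 0}, {"x": -3.6, "y": -26, "z": -0.5, "ax": 0, "ay": 0, "az": 0}, {"x": -5.3, "y": -31.9, "z": -0.5, "ax": 0, "ay": 0, "az": 0}]'

```text
t: 5.93
tcp_pos: [0.5942, 0.0272, 0.072]
orientation: [-0.066, 0.704, -0.704, 0.062]
wrist_force: [1.7, 1.7, -9.9]
grip_width: 0.12
```

Request:
send_rows --motion '[{"x": -2, "y": -5.7, "z": 0, "ax": 0, "ay": 0, "az": 0}, {"x": -4.1, "y": -11.2, "z": 0, "ax": 0, "ay": 0, "az": 0}, {"x": -6.5, "y": -16.7, "z": 0, "ax": 0, "ay": 0, "az": 0}, {"x": -9.3, "y": -22, "z": 0, "ax": 0, "ay": 0, "az": 0}, {"x": -12.3, "y": -27.3, "z": 0, "ax": 0, "ay": 0, "az": 0}, {"x": -15.6, "y": -32.3, "z": 0, "ax": 0, "ay": 0, "az": 0}, {"x": -19.1, "y": -37.2, "z": 0, "ax": 0, "ay": 0, "az": 0}, {"x": -22.9, "y": -41.8, "z": 0, "ax": 0, "ay": 0, "az": 0}, {"x": -26.9, "y": -46.3, "z": 0, "ax": 0, "ay": 0, "az": 0}, {"x": -31, "y": -50.6, "z": 0, "ax": 0, "ay": 0, "az": 0}, {"x": -35.5, "y": -54.6, "z": 0, "ax": 0, "ay": 0, "az": 0}, {"x": -40, "y": -58.5, "z": 0, "ax": 0, "ay": 0, "az": 0}]'

```text
t: 6.93
tcp_pos: [0.6352, 0.0347, 0.1323]
orientation: [-0.065, 0.704, -0.704, 0.063]
wrist_force: [-2.9, 3.9, -11.2]
grip_width: 0.125
```

Request:
send_rows --motion '[{"x": 0, "y": 0, "z": 0, "ax": 0, "ay": 0, "az": 0}, {"x": 0, "y": 0, "z": 0, "ax": 0, "ay": 0, "az": 0}]'

```text
t: 7.1
tcp_pos: [0.6366, 0.035, 0.1334]
orientation: [-0.063, 0.704, -0.704, 0.065]
wrist_force: [-2.5, 3.6, -8.3]
grip_width: 0.124
```

Request:
send_rows --motion '[{"x": 0, "y": 0, "z": 0, "ax": 0, "ay": 0, "az": 0}, {"x": 0, "y": 0, "z": 0, "ax": 0, "ay": 0, "az": 0}, {"x": 0, "y": 0, "z": 0, "ax": 0, "ay": 0, "az": 0}, {"x": 0, "y": 0, "z": 0, "ax": 0, "ay": 0, "az": 0}, {"x": 0, "y": 0, "z": 0, "ax": 0, "ay": 0, "az": 0}, {"x": 0, "y": 0, "z": 0, "ax": 0, "ay": 0, "az": 0}, {"x": 0, "y": -20, "z": 0, "ax": 0, "ay": 0, "az": 0}, {"x": 0, "y": -45, "z": 0, "ax": 0, "ay": 0, "az": 0}, {"x": 0, "y": -70, "z": 0, "ax": 0, "ay": 0, "az": 0}, {"x": 0, "y": -70, "z": 0, "ax": 0, "ay": 0, "az": 0}]' --gripper 50

```text
t: 7.93
tcp_pos: [0.6395, 0.0338, 0.2092]
orientation: [0.06, -0.703, 0.705, -0.068]
wrist_force: [-0.1, 0.3, 1.3]
grip_width: 0.502
```

Run:
```python
from h import *
go([.433,-.297,.19],6.7)
```

```text
t 7.9333 shift mm [262.9  17.1 288.2] turn [-0.028  0.613 -0.11 ] F [-0.1   0.27  1.29] w 0.5020208416405391
```

Request:
send_rows --motion '[{"x": 24, "y": 0, "z": 26, "ax": 0, "ay": 0.1, "az": 0}, {"x": 50, "y": 2, "z": 55, "ax": 0, "ay": 0.2, "az": 0}, {"x": 76, "y": 4, "z": 83, "ax": 0, "ay": 0.3, "az": 0}, {"x": 102, "y": 6, "z": 112, "ax": 0, "ay": 0.4, "az": 0}, {"x": 128, "y": 8, "z": 140, "ax": 0, "ay": 0.5, "az": 0}, {"x": 154, "y": 10, "z": 169, "ax": 0, "ay": 0.6, "az": 0}, {"x": 180, "y": 12, "z": 197, "ax": 0, "ay": 0.62, "az": 0}, {"x": 206, "y": 14, "z": 226, "ax": 0, "ay": 0.62, "az": 0}, {"x": 232, "y": 15, "z": 254, "ax": 0, "ay": 0.62, "az": 0}, {"x": 252, "y": 16, "z": 276, "ax": 0, "ay": 0.62, "az": 0}, {"x": 263, "y": 17, "z": 288, "ax": 0, "ay": 0.62, "az": 0}, {"x": 263, "y": 17, "z": 288, "ax": 0, "ay": 0.62, "az": 0}]'

```text
t: 8.93
tcp_pos: [0.4266, -0.2992, 0.1847]
orientation: [0.04, -0.706, 0.706, -0.039]
wrist_force: [-0.1, 0.0, 0.1]
grip_width: 0.501
```

Request:
send_rows --motion '[{"x": 0, "y": 0, "z": 0, "ax": 0, "ay": 0, "az": 0}, {"x": 0, "y": 0, "z": 0, "ax": 0, "ay": 0, "az": 0}]'

```text
t: 9.1
tcp_pos: [0.4289, -0.2957, 0.1851]
orientation: [-0.041, 0.706, -0.706, 0.041]
wrist_force: [-0.1, 0.5, 0.3]
grip_width: 0.5
```

Run:
```python
from h import *
go([.433,-.297,.19],6.7)
d=grab('wrist','w4'); cv2.imwrite('pics/w4b.png',cv2.resize(d['img'][:,:,::-1],(800,600),interpolation=cv2.INTER_CUBIC))
```

```text
t 9.1 shift mm [-3.9 -4.9  1.7] turn [ 0.006 -0.004 -0.001] F [-0.07  0.51  0.26] w 0.5001583627260818
```

View pics/w4b.png

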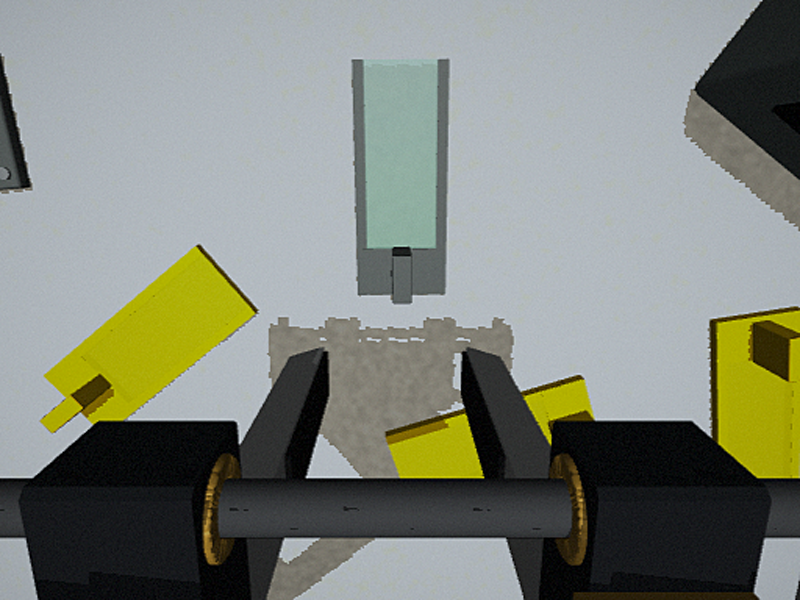

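Wrist view: the plate's top corners are at (352,59), (449,59), (446,295) and (358,295). The tab's top face runs from (402,256) to (402,303).

Run:
```python
from h import *
d=load('w4');k=.64
P=lambda u,v,z: onz(d,u*k,v*k,z)
c=[P(u,v,.008) for u,v in((352,59),(449,59),(446,295),(358,295))]
f=(c[0]+c[1])/2;b=(c[2]+c[3])/2;L=f-b;ax=L/np.linalg.norm(L);ay=np.array([-ax[1],ax[0],0])
print('len',np.linalg.norm(L),'w',np.linalg.norm(c[0]-c[1]),np.linalg.norm(c[2]-c[3]),'yaw',np.degrees(np.arctan2(ax[1],ax[0])))
o=(f+b)/2;print('c',o,'tab exp',o-.057*ax)
tf,tb=P(402,256,.046),P(402,303,.046);print(tf,tb,(tf+tb)/2,np.linalg.norm(tf-tb))
# side edges yaw
l=c[0]-c[3];r=c[1]-c[2];print([np.degrees(np.arctan2(v[1],v[0])) for v in(l,r)])
# fingertip offset: proj of tool points vs seen inner tips (327,348),(462,348)
st=arm.state();A=R.from_quat(st['orientation']).as_matrix()
for y in(25,0,-10): print(y,[ (proj(d,st['tcp_pos']+A@np.array([x,y,z])/1000)/k).round(0) for x in(-8,8) for z in(-23.5,23.5)])
m=(tf+tb)/2;print(m);go([m[0],m[1],.03],np.degrees(np.arctan2(ax[1],ax[0])))
```

```text
len 0.1506000394412663 w 0.06008753872630132 0.060662934955249555 yaw 7.308349415417406
c [ 0.48822954 -0.29304767  0.008     ] tab exp [ 0.43169261 -0.30029859  0.008     ]
[ 0.44696563 -0.29806323  0.046     ] [ 0.41775133 -0.30162694  0.046     ] [ 0.43235848 -0.29984508  0.046     ] 0.029430853357032608
[np.float64(7.198851849525052), np.float64(7.4178654022541215)]
25 [array([336., 327.]), array([452., 327.]), array([337., 364.]), array([451., 364.])]
0 [array([329., 347.]), array([459., 347.]), array([330., 389.]), array([458., 389.])]
-10 [array([325., 357.]), array([462., 357.]), array([327., 400.]), array([461., 400.])]
[ 0.43235848 -0.29984508  0.046     ]
t 9.15 shift mm [ -2.6 155.1   4.8] turn [ 0.005 -0.097 -0.001] F [-0.83  0.38 -0.18] w 0.5000003948937697
```

Request:
send_rows --motion '[{"x": -2.6, "y": 20, "z": 4.8, "ax": 0, "ay": -0.1, "az": 0}, {"x": -2.6, "y": 50, "z": 4.8, "ax": 0, "ay": -0.1, "az": 0}, {"x": -2.6, "y": 80, "z": 4.8, "ax": 0, "ay": -0.1, "az": 0}, {"x": -2.6, "y": 105, "z": 4.8, "ax": 0, "ay": -0.1, "az": 0}, {"x": -2.6, "y": 125, "z": 4.8, "ax": 0, "ay": -0.1, "az": 0}, {"x": -2.6, "y": 140, "z": 4.8, "ax": 0, "ay": -0.1, "az": 0}, {"x": -2.6, "y": 150, "z": 4.8, "ax": 0, "ay": -0.1, "az": 0}, {"x": -2.6, "y": 156, "z": 4.8, "ax": 0, "ay": -0.1, "az": 0}, {"x": -2.6, "y": 159, "z": 4.8, "ax": 0, "ay": -0.1, "az": 0}, {"x": -2.6, "y": 159, "z": 4.8, "ax": 0, "ay": -0.1, "az": 0}]'

```text
t: 9.98
tcp_pos: [0.4323, -0.3006, 0.0264]
orientation: [0.045, -0.706, 0.706, -0.045]
wrist_force: [-0.9, 0.7, 0.1]
grip_width: 0.5
```

Request:
send_rows --motion '[{"x": 0, "y": 0, "z": 0, "ax": 0, "ay": 0, "az": 0}, {"x": 0, "y": 0, "z": 0, "ax": 0, "ay": 0, "az": 0}, {"x": 0, "y": 0, "z": 0, "ax": 0, "ay": 0, "az": 0}, {"x": 0, "y": 0, "z": 0, "ax": 0, "ay": 0, "az": 0}, {"x": 0, "y": 0, "z": 0, "ax": 0, "ay": 0, "az": 0}, {"x": 0, "y": 0, "z": 0, "ax": 0, "ay": 0, "az": 0}, {"x": 0, "y": 0, "z": 0, "ax": 0, "ay": 0, "az": 0}, {"x": 0, "y": 0, "z": 0, "ax": 0, "ay": 0, "az": 0}, {"x": 0, "y": 0, "z": 0, "ax": 0, "ay": 0, "az": 0}]' --gripper 0 --grip_force 35

```text
t: 10.73
tcp_pos: [0.4319, -0.3008, 0.0267]
orientation: [-0.045, 0.706, -0.706, 0.045]
wrist_force: [-1.0, 1.9, 4.0]
grip_width: 0.123
```

Run:
```python
from h import *
st=arm.state();print(st['tcp_pos'],st['wrist_force'],st['grip_width'])
# target: plate centre at holder x=-155,y=0 ; tab at -212
yaw=10.6
go([.43,-.3,.12],7.3)
```

```text
[ 0.43186956 -0.30077899  0.02670174] [-0.96131422  1.85181035  4.03702771] 0.12292098423823995
t 10.7333 shift mm [  1.8 -93.3  -1. ] turn [ 0.001 -0.005  0.   ] F [-0.96  1.85  4.04] w 0.12292098423823995
```

Request:
send_rows --motion '[{"x": 0, "y": -8, "z": 0, "ax": 0, "ay": 0, "az": 0}, {"x": 0, "y": -25, "z": 0, "ax": 0, "ay": 0, "az": 0}, {"x": 0, "y": -50, "z": 0, "ax": 0, "ay": 0, "az": 0}, {"x": 0, "y": -75, "z": 0, "ax": 0, "ay": 0, "az": 0}, {"x": 0, "y": -92, "z": 0, "ax": 0, "ay": 0, "az": 0}, {"x": 0, "y": -100, "z": 0, "ax": 0, "ay": 0, "az": 0}, {"x": 0, "y": -100, "z": 0, "ax": 0, "ay": 0, "az": 0}]' --grip_force 55

```text
t: 11.32
tcp_pos: [0.4329, -0.302, 0.1284]
orientation: [0.044, -0.705, 0.707, -0.046]
wrist_force: [0.4, 0.1, -2.4]
grip_width: 0.123
```

Run:
```python
from h import *
go([.4479,.0007,.1267],10.35)
```

```text
t 11.3167 shift mm [ -53.1    0.8 -298.4] turn [-0.034 -0.515 -0.023] F [ 0.45  0.08 -2.37] w 0.12325754240346334
```

Request:
send_rows --motion '[{"x": -3, "y": 0, "z": -15, "ax": 0, "ay": -0.05, "az": 0}, {"x": -8, "y": 0, "z": -42, "ax": 0, "ay": -0.1, "az": 0}, {"x": -13, "y": 0, "z": -73, "ax": 0, "ay": -0.15, "az": 0}, {"x": -18, "y": 0, "z": -104, "ax": 0, "ay": -0.2, "az": 0}, {"x": -24, "y": 0, "z": -135, "ax": 0, "ay": -0.25, "az": 0}, {"x": -30, "y": 0, "z": -166, "ax": 0, "ay": -0.3, "az": 0}, {"x": -35, "y": 0, "z": -197, "ax": 0, "ay": -0.35, "az": 0}, {"x": -41, "y": 0, "z": -228, "ax": 0, "ay": -0.4, "az": 0}, {"x": -46, "y": 0, "z": -257, "ax": 0, "ay": -0.45, "az": 0}, {"x": -50, "y": 0, "z": -280, "ax": 0, "ay": -0.5, "az": 0}, {"x": -52, "y": 0, "z": -293, "ax": 0, "ay": -0.52, "az": 0}, {"x": -53, "y": 0, "z": -298, "ax": 0, "ay": -0.52, "az": 0}]'

```text
t: 12.32
tcp_pos: [0.4441, 0.0046, 0.1241]
orientation: [-0.067, 0.705, -0.703, 0.063]
wrist_force: [0.0, -0.2, -2.6]
grip_width: 0.12
```

Request:
send_rows --motion '[{"x": 0, "y": 0, "z": 0, "ax": 0, "ay": 0, "az": 0}, {"x": 0, "y": 0, "z": 0, "ax": 0, "ay": 0, "az": 0}, {"x": 0, "y": 0, "z": 0, "ax": 0, "ay": 0, "az": 0}]'

```text
t: 12.57
tcp_pos: [0.4462, 0.0009, 0.1257]
orientation: [-0.064, 0.704, -0.704, 0.063]
wrist_force: [0.6, 0.6, -2.5]
grip_width: 0.123
```

Run:
```python
from h import *
go([.4479,.0007,.045],10.35)
d=grab('wrist','w5'); s=grab('scene','s5')
a=cv2.resize(d['img'][:,:,::-1],(480,360),interpolation=cv2.INTER_AREA);b=cv2.resize(s['img'][140:280,220:340,::-1],(309,360),interpolation=cv2.INTER_CUBIC)
cv2.imwrite('pics/w5b.png',np.hstack([a,b]))
```

```text
t 12.5667 shift mm [-1.7 80.7  0.5] turn [ 0.001 -0.002  0.012] F [ 0.57  0.65 -2.48] w 0.12286469520560948
```

View pics/w5b.png

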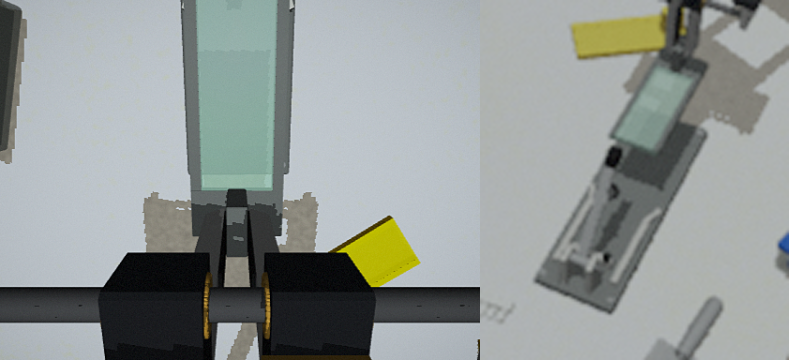

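Plate is held level and centred over the bed, and the clip is raised (right panel). Next I'll lower it onto the bed.

Request:
send_rows --motion '[{"x": -1.7, "y": 15, "z": 0.5, "ax": 0, "ay": 0, "az": 0}, {"x": -1.7, "y": 35, "z": 0.5, "ax": 0, "ay": 0, "az": 0}, {"x": -1.7, "y": 55, "z": 0.5, "ax": 0, "ay": 0, "az": 0}, {"x": -1.7, "y": 70, "z": 0.5, "ax": 0, "ay": 0, "az": 0}, {"x": -1.7, "y": 80, "z": 0.5, "ax": 0, "ay": 0, "az": 0}, {"x": -1.7, "y": 83, "z": 0.5, "ax": 0, "ay": 0, "az": 0}, {"x": -1.7, "y": 84, "z": 0.5, "ax": 0, "ay": 0, "az": 0}, {"x": -1.7, "y": 84, "z": 0.5, "ax": 0, "ay": 0, "az": 0}]'

```text
t: 13.33
tcp_pos: [0.4491, 0.0009, 0.0428]
orientation: [0.063, -0.704, 0.704, -0.064]
wrist_force: [-0.3, -0.2, -2.3]
grip_width: 0.121
```

Request:
send_rows --motion '[{"x": 0, "y": 0.5, "z": 0, "ax": 0, "ay": 0, "az": 0}, {"x": 0, "y": 1, "z": 0, "ax": 0, "ay": 0, "az": 0}, {"x": 0, "y": 1, "z": 0, "ax": 0, "ay": 0, "az": 0}]'

```text
t: 13.58
tcp_pos: [0.4492, 0.0012, 0.0421]
orientation: [0.063, -0.704, 0.704, -0.065]
wrist_force: [-1.1, -0.2, -2.9]
grip_width: 0.124
```

Request:
send_rows --motion '[{"x": 0, "y": 0.5, "z": 0, "ax": 0, "ay": 0, "az": 0}, {"x": 0, "y": 1, "z": 0, "ax": 0, "ay": 0, "az": 0}, {"x": 0, "y": 1, "z": 0, "ax": 0, "ay": 0, "az": 0}]'

```text
t: 13.83
tcp_pos: [0.4485, 0.0013, 0.0404]
orientation: [0.064, -0.704, 0.704, -0.064]
wrist_force: [-0.4, -0.8, -2.6]
grip_width: 0.123
```

Request:
send_rows --motion '[{"x": 0, "y": 0.5, "z": 0, "ax": 0, "ay": 0, "az": 0}, {"x": 0, "y": 1, "z": 0, "ax": 0, "ay": 0, "az": 0}, {"x": 0, "y": 1, "z": 0, "ax": 0, "ay": 0, "az": 0}]'

```text
t: 14.08
tcp_pos: [0.4485, 0.0013, 0.0393]
orientation: [-0.064, 0.704, -0.704, 0.064]
wrist_force: [0.2, 0.6, -2.3]
grip_width: 0.121
```

Request:
send_rows --motion '[{"x": 0, "y": 0.5, "z": 0, "ax": 0, "ay": 0, "az": 0}, {"x": 0, "y": 0.8, "z": 0, "ax": 0, "ay": 0, "az": 0}, {"x": 0, "y": 0.8, "z": 0, "ax": 0, "ay": 0, "az": 0}]'

```text
t: 14.33
tcp_pos: [0.4485, 0.0013, 0.0387]
orientation: [0.064, -0.704, 0.704, -0.064]
wrist_force: [-1.2, -0.1, 0.1]
grip_width: 0.122
```

Request:
send_rows --motion '[{"x": -4, "y": 0, "z": 0, "ax": 0, "ay": 0, "az": 0}, {"x": -9, "y": 0, "z": 0, "ax": 0, "ay": 0, "az": 0}, {"x": -14, "y": 0, "z": 0, "ax": 0, "ay": 0, "az": 0}, {"x": -19, "y": 0, "z": 0, "ax": 0, "ay": 0, "az": 0}, {"x": -24, "y": 0, "z": 0, "ax": 0, "ay": 0, "az": 0}, {"x": -28, "y": 0, "z": 0, "ax": 0, "ay": 0, "az": 0}, {"x": -32, "y": 0, "z": 0, "ax": 0, "ay": 0, "az": 0}, {"x": -36, "y": 0, "z": 0, "ax": 0, "ay": 0, "az": 0}, {"x": -40, "y": 0, "z": 0, "ax": 0, "ay": 0, "az": 0}]'

```text
t: 15.08
tcp_pos: [0.4877, 0.0085, 0.0386]
orientation: [0.065, -0.704, 0.704, -0.064]
wrist_force: [-4.6, -1.0, 4.7]
grip_width: 0.121
```

Request:
send_rows --motion '[{"x": -4, "y": 0, "z": 0, "ax": 0, "ay": 0, "az": 0}, {"x": -8, "y": 0, "z": 0, "ax": 0, "ay": 0, "az": 0}, {"x": -12, "y": 0, "z": 0, "ax": 0, "ay": 0, "az": 0}, {"x": -16, "y": 0, "z": 0, "ax": 0, "ay": 0, "az": 0}, {"x": -20, "y": 0, "z": 0, "ax": 0, "ay": 0, "az": 0}, {"x": -20, "y": 0, "z": 0, "ax": 0, "ay": 0, "az": 0}]'

```text
t: 15.58
tcp_pos: [0.5092, 0.0123, 0.0387]
orientation: [0.063, -0.704, 0.704, -0.065]
wrist_force: [-0.4, -0.2, 0.3]
grip_width: 0.119
```

Request:
send_rows --motion '[{"x": -4, "y": 0, "z": 0, "ax": 0, "ay": 0, "az": 0}, {"x": -8, "y": 0, "z": 0, "ax": 0, "ay": 0, "az": 0}, {"x": -12, "y": 0, "z": 0, "ax": 0, "ay": 0, "az": 0}, {"x": -16, "y": 0, "z": 0, "ax": 0, "ay": 0, "az": 0}, {"x": -20, "y": 0, "z": 0, "ax": 0, "ay": 0, "az": 0}, {"x": -22, "y": 0, "z": 0, "ax": 0, "ay": 0, "az": 0}, {"x": -22, "y": 0, "z": 0, "ax": 0, "ay": 0, "az": 0}]'

```text
t: 16.17
tcp_pos: [0.5297, 0.0162, 0.0387]
orientation: [-0.064, 0.704, -0.704, 0.064]
wrist_force: [-2.5, -0.1, 3.6]
grip_width: 0.126
```

Request:
send_rows --motion '[{"x": -1, "y": 0, "z": 0, "ax": 0, "ay": 0, "az": 0}, {"x": -2, "y": 0, "z": 0, "ax": 0, "ay": 0, "az": 0}, {"x": -3, "y": 0, "z": 0, "ax": 0, "ay": 0, "az": 0}, {"x": -4, "y": 0, "z": 0, "ax": 0, "ay": 0, "az": 0}]'

```text
t: 16.5
tcp_pos: [0.5321, 0.0167, 0.0387]
orientation: [0.065, -0.704, 0.704, -0.063]
wrist_force: [-5.7, -1.2, 6.3]
grip_width: 0.121
```

Request:
send_rows --motion '[{"x": -1, "y": 0, "z": 0, "ax": 0, "ay": 0, "az": 0}, {"x": -2, "y": 0, "z": 0, "ax": 0, "ay": 0, "az": 0}, {"x": -3, "y": 0, "z": 0, "ax": 0, "ay": 0, "az": 0}, {"x": -3, "y": 0, "z": 0, "ax": 0, "ay": 0, "az": 0}]'

```text
t: 16.83
tcp_pos: [0.5355, 0.0173, 0.0387]
orientation: [0.064, -0.704, 0.704, -0.064]
wrist_force: [-4.4, -1.0, 4.8]
grip_width: 0.12
```

Request:
send_rows --motion '[{"x": -1, "y": 0, "z": 0, "ax": 0, "ay": 0, "az": 0}, {"x": -2, "y": 0, "z": 0, "ax": 0, "ay": 0, "az": 0}, {"x": -3, "y": 0, "z": 0, "ax": 0, "ay": 0, "az": 0}, {"x": -3, "y": 0, "z": 0, "ax": 0, "ay": 0, "az": 0}]'

```text
t: 17.17
tcp_pos: [0.5385, 0.0178, 0.0387]
orientation: [0.064, -0.704, 0.704, -0.064]
wrist_force: [-5.3, -0.5, 5.9]
grip_width: 0.124
```

Request:
send_rows --motion '[{"x": -0.7, "y": 0, "z": 0, "ax": 0, "ay": 0, "az": 0}, {"x": -1.5, "y": 0, "z": 0, "ax": 0, "ay": 0, "az": 0}, {"x": -1.5, "y": 0, "z": 0, "ax": 0, "ay": 0, "az": 0}]'

```text
t: 17.42
tcp_pos: [0.5398, 0.0181, 0.0386]
orientation: [0.064, -0.704, 0.704, -0.063]
wrist_force: [-5.6, -0.9, 5.3]
grip_width: 0.124
```

Request:
send_rows --motion '[{"x": -0.7, "y": 0, "z": 0, "ax": 0, "ay": 0, "az": 0}, {"x": -1.5, "y": 0, "z": 0, "ax": 0, "ay": 0, "az": 0}, {"x": -1.5, "y": 0, "z": 0, "ax": 0, "ay": 0, "az": 0}]'

```text
t: 17.67
tcp_pos: [0.5413, 0.0183, 0.0387]
orientation: [-0.064, 0.704, -0.704, 0.064]
wrist_force: [-5.6, -0.8, 5.6]
grip_width: 0.123
```

Request:
send_rows --motion '[{"x": -0.7, "y": 0, "z": 0, "ax": 0, "ay": 0, "az": 0}, {"x": -1.5, "y": 0, "z": 0, "ax": 0, "ay": 0, "az": 0}, {"x": -1.5, "y": 0, "z": 0, "ax": 0, "ay": 0, "az": 0}]'

```text
t: 17.92
tcp_pos: [0.5428, 0.0186, 0.0387]
orientation: [0.064, -0.704, 0.704, -0.064]
wrist_force: [-4.6, -0.6, 5.5]
grip_width: 0.122
```

Request:
send_rows --motion '[{"x": -0.5, "y": 0, "z": 0, "ax": 0, "ay": 0, "az": 0}, {"x": -1, "y": 0, "z": 0, "ax": 0, "ay": 0, "az": 0}, {"x": -1, "y": 0, "z": 0, "ax": 0, "ay": 0, "az": 0}]'

```text
t: 18.17
tcp_pos: [0.5436, 0.0187, 0.0387]
orientation: [0.065, -0.704, 0.704, -0.063]
wrist_force: [-5.0, -0.9, 5.7]
grip_width: 0.12
```

Request:
send_rows --motion '[{"x": -0.5, "y": 0, "z": 0, "ax": 0, "ay": 0, "az": 0}, {"x": -1, "y": 0, "z": 0, "ax": 0, "ay": 0, "az": 0}, {"x": -1, "y": 0, "z": 0, "ax": 0, "ay": 0, "az": 0}]'

```text
t: 18.42
tcp_pos: [0.5437, 0.0188, 0.0387]
orientation: [0.065, -0.704, 0.704, -0.063]
wrist_force: [-6.8, -1.6, 7.7]
grip_width: 0.118
```

Request:
send_rows --motion '[{"x": -0.5, "y": 0, "z": 0, "ax": 0, "ay": 0, "az": 0}, {"x": -1, "y": 0, "z": 0, "ax": 0, "ay": 0, "az": 0}, {"x": -1, "y": 0, "z": 0, "ax": 0, "ay": 0, "az": 0}]'

```text
t: 18.67
tcp_pos: [0.5437, 0.0188, 0.0387]
orientation: [0.066, -0.704, 0.704, -0.062]
wrist_force: [-10.0, -2.4, 10.9]
grip_width: 0.123
```

Position has stopped at x=0.5437 m while the force climbs to about 10 N. The computed front edge, at holder x≈+4.5 mm, matches the stop seen in the image, so the plate is home. Next I'll relax, release and return to the knob.

Request:
send_rows --motion '[{"x": 0.8, "y": -0.3, "z": 0, "ax": 0, "ay": 0, "az": 0}, {"x": 0.8, "y": -0.3, "z": 0, "ax": 0, "ay": 0, "az": 0}, {"x": 0.8, "y": -0.3, "z": 0, "ax": 0, "ay": 0, "az": 0}]'

```text
t: 18.92
tcp_pos: [0.5437, 0.0188, 0.0387]
orientation: [0.065, -0.704, 0.704, -0.063]
wrist_force: [-6.7, -1.6, 6.6]
grip_width: 0.127
```

Request:
send_rows --motion '[{"x": 0, "y": 0, "z": 0, "ax": 0, "ay": 0, "az": 0}, {"x": 0, "y": 0, "z": 0, "ax": 0, "ay": 0, "az": 0}, {"x": 0, "y": 0, "z": 0, "ax": 0, "ay": 0, "az": 0}, {"x": 0, "y": 0, "z": 0, "ax": 0, "ay": 0, "az": 0}, {"x": 0, "y": 0, "z": 0, "ax": 0, "ay": 0, "az": 0}, {"x": 0, "y": 0, "z": 0, "ax": 0, "ay": 0, "az": 0}, {"x": 0, "y": -10, "z": 0, "ax": 0, "ay": 0, "az": 0}, {"x": 0, "y": -30, "z": 0, "ax": 0, "ay": 0, "az": 0}, {"x": 0, "y": -60, "z": 0, "ax": 0, "ay": 0, "az": 0}, {"x": 0, "y": -100, "z": 0, "ax": 0, "ay": 0, "az": 0}, {"x": 0, "y": -140, "z": 0, "ax": 0, "ay": 0, "az": 0}, {"x": 0, "y": -170, "z": 0, "ax": 0, "ay": 0, "az": 0}]' --gripper 40

```text
t: 19.92
tcp_pos: [0.5468, 0.019, 0.2133]
orientation: [0.062, -0.704, 0.705, -0.066]
wrist_force: [0.2, 0.3, -0.4]
grip_width: 0.402
```

Request:
send_rows --motion '[{"x": 0, "y": 0, "z": 0, "ax": 0, "ay": 0, "az": 0}, {"x": 0, "y": 0, "z": 0, "ax": 0, "ay": 0, "az": 0}]'

```text
t: 20.08
tcp_pos: [0.5475, 0.0189, 0.2124]
orientation: [0.062, -0.704, 0.705, -0.066]
wrist_force: [0.3, 0.0, -0.6]
grip_width: 0.398
```

Run:
```python
from h import *
go([.6367,.0348,.2],10.4)
d=grab('wrist','w6'); cv2.imwrite('pics/w6b.png',cv2.resize(d['img'][:,:,::-1],(800,600),interpolation=cv2.INTER_CUBIC))
```

```text
t 20.0833 shift mm [-90.5  13.    0.4] turn [-0.019 -0.002 -0.063] F [ 0.28  0.02 -0.64] w 0.3976983526799963
```

View pics/w6b.png

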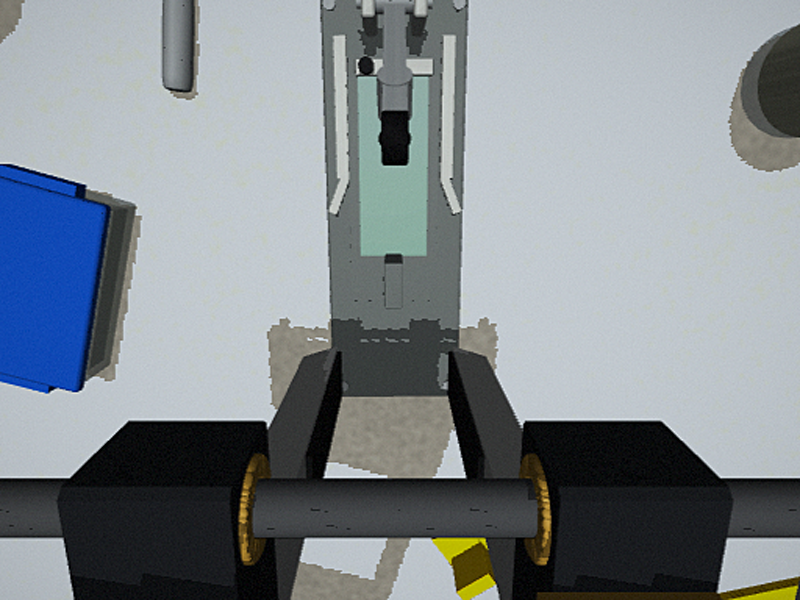

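The plate's front edge (row ~76) sits against the stop bar (rows 58–75), straight between the rails. The raised knob is at (395,138).

Request:
send_rows --motion '[{"x": -15, "y": 0, "z": 0.4, "ax": 0, "ay": 0, "az": -0.03}, {"x": -40, "y": 0, "z": 0.4, "ax": 0, "ay": 0, "az": -0.06}, {"x": -65, "y": 0, "z": 0.4, "ax": 0, "ay": 0, "az": -0.06}, {"x": -85, "y": 0, "z": 0.4, "ax": 0, "ay": 0, "az": -0.06}, {"x": -90.5, "y": 0, "z": 0.4, "ax": 0, "ay": 0, "az": -0.06}, {"x": -90.5, "y": 15, "z": 0.4, "ax": 0, "ay": 0, "az": -0.06}, {"x": -90.5, "y": 35, "z": 0.4, "ax": 0, "ay": 0, "az": -0.06}, {"x": -90.5, "y": 55, "z": 0.4, "ax": 0, "ay": 0, "az": -0.06}, {"x": -90.5, "y": 70, "z": 0.4, "ax": 0, "ay": 0, "az": -0.06}, {"x": -90.5, "y": 78, "z": 0.4, "ax": 0, "ay": 0, "az": -0.06}, {"x": -90.5, "y": 79.5, "z": 0.4, "ax": 0, "ay": 0, "az": -0.06}, {"x": -90.5, "y": 79.5, "z": 0.4, "ax": 0, "ay": 0, "az": -0.06}]'

```text
t: 21.13
tcp_pos: [0.6334, 0.035, 0.128]
orientation: [0.067, -0.704, 0.704, -0.061]
wrist_force: [0.1, -0.4, 0.6]
grip_width: 0.396
```

Request:
send_rows --motion '[{"x": 0, "y": 0, "z": 0, "ax": 0, "ay": 0, "az": 0}, {"x": 0, "y": 0, "z": 0, "ax": 0, "ay": 0, "az": 0}, {"x": 0, "y": 0, "z": 0, "ax": 0, "ay": 0, "az": 0}, {"x": 0, "y": 0, "z": 0, "ax": 0, "ay": 0, "az": 0}, {"x": 0, "y": 0, "z": 0, "ax": 0, "ay": 0, "az": 0}, {"x": 0, "y": 0, "z": 0, "ax": 0, "ay": 0, "az": 0}, {"x": 0, "y": 0, "z": 0, "ax": 0, "ay": 0, "az": 0}, {"x": 0, "y": 0, "z": 0, "ax": 0, "ay": 0, "az": 0}]' --gripper 0 --grip_force 30

```text
t: 21.8
tcp_pos: [0.6353, 0.0348, 0.1304]
orientation: [0.066, -0.704, 0.705, -0.062]
wrist_force: [-0.3, 0.1, 4.4]
grip_width: 0.125
```

Run:
```python
from h import *
go([.6367,.0348,.1334],10.4);st=arm.state();print(st['tcp_pos'],st['wrist_force'],st['grip_width'])
d=load('w6')
for z in(.146,.15): print(onz(d,395*.64,138*.64,z), onz(d,395*.64,110*.64,z),onz(d,395*.64,164*.64,z))
```

```text
t 21.8 shift mm [-1.4 -3.   0.3] turn [-0.006 -0.002  0.046] F [-0.28  0.08  4.41] w 0.1248191911666151
[0.63530759 0.03482109 0.13035653] [-0.28119911  0.07970339  4.40813356] 0.1248191911666151
[0.62993526 0.03371726 0.146     ] [0.64155809 0.03586784 0.146     ] [0.61888698 0.03167298 0.146     ]
[0.62975178 0.03369516 0.15      ] [0.64118946 0.03581149 0.15      ] [0.61887948 0.03168344 0.15      ]
```

Request:
send_rows --motion '[{"x": 4.8, "y": 4.2, "z": 0, "ax": 0, "ay": 0, "az": 0}, {"x": 10, "y": 8.7, "z": 0, "ax": 0, "ay": 0, "az": 0}, {"x": 14, "y": 13, "z": 0, "ax": 0, "ay": 0, "az": 0}, {"x": 18.1, "y": 17.4, "z": 0, "ax": 0, "ay": 0, "az": 0}, {"x": 21.8, "y": 22.1, "z": 0, "ax": 0, "ay": 0, "az": 0}, {"x": 25.4, "y": 27, "z": 0, "ax": 0, "ay": 0, "az": 0}, {"x": 25.4, "y": 27, "z": 0, "ax": 0, "ay": 0, "az": 0}, {"x": 25.4, "y": 27, "z": 0, "ax": 0, "ay": 0, "az": 0}]'

```text
t: 22.47
tcp_pos: [0.6116, 0.0304, 0.1046]
orientation: [0.064, -0.704, 0.705, -0.064]
wrist_force: [0.4, 0.1, 6.8]
grip_width: 0.121
```

```bash
python3 -c "
from bench import arm
s=arm.state();print(s['tcp_pos'],s['wrist_force'])"
```

```text
[0.61160573 0.03042818 0.10455934] [0.38775919 0.10371816 6.83062088]
```

Request:
send_rows --motion '[{"x": 3.2, "y": 5, "z": 0, "ax": 0, "ay": 0, "az": 0}, {"x": 6.3, "y": 10.2, "z": 0, "ax": 0, "ay": 0, "az": 0}, {"x": 9, "y": 15.6, "z": 0, "ax": 0, "ay": 0, "az": 0}, {"x": 11.5, "y": 21, "z": 0, "ax": 0, "ay": 0, "az": 0}, {"x": 13.7, "y": 26.6, "z": 0, "ax": 0, "ay": 0, "az": 0}, {"x": 15.6, "y": 32.3, "z": 0, "ax": 0, "ay": 0, "az": 0}, {"x": 15.6, "y": 32.3, "z": 0, "ax": 0, "ay": 0, "az": 0}, {"x": 15.6, "y": 32.3, "z": 0, "ax": 0, "ay": 0, "az": 0}]'

```text
t: 23.13
tcp_pos: [0.5957, 0.0275, 0.0714]
orientation: [0.065, -0.704, 0.705, -0.063]
wrist_force: [0.5, 0.2, 4.8]
grip_width: 0.123
```

```bash
python3 -c "
from bench import arm
s=arm.state();print(s['tcp_pos'],s['wrist_force'])"
```

```text
[0.59567855 0.02746332 0.07143888] [0.4671126  0.1612453  4.79989413]
```

Request:
send_rows --motion '[{"x": 1.7, "y": 5.8, "z": 0, "ax": 0, "ay": 0, "az": 0}, {"x": 3, "y": 11.6, "z": 0, "ax": 0, "ay": 0, "az": 0}, {"x": 3, "y": 11.6, "z": 0, "ax": 0, "ay": 0, "az": 0}, {"x": 3, "y": 11.6, "z": 0, "ax": 0, "ay": 0, "az": 0}]'

```text
t: 23.47
tcp_pos: [0.5925, 0.0268, 0.0595]
orientation: [0.065, -0.704, 0.705, -0.063]
wrist_force: [2.5, 0.0, 2.7]
grip_width: 0.125
```

```bash
python3 -c "
from bench import arm
s=arm.state();print(s['tcp_pos'],s['wrist_force'],s['t'])"
```

```text
[0.59247919 0.0268207  0.05946906] [2.53123149 0.02677806 2.65222879] 23.4667
```

```bash
cat > fit.py <<'E'
from h import *
from scipy.optimize import least_squares
import sys
pts=np.array([[.6353,.0348,.1304],[.6116,.0304,.10456],[.59568,.02746,.07144],[.59248,.02682,.05947]]+eval(sys.argv[1]))
ax=np.array([.9837,.1797]);s=(pts[:,:2]-[.6692,.0411])@ax;z=pts[:,2]
r=least_squares(lambda c:np.hypot(s-c[0],z-c[1])-.12,[.04,.04]);c=r.x
print('centre',c*1000,'res mm',r.fun*1000,'theta',np.arctan2(z-c[1],c[0]-s))
print('TCP z at contact',c[1]+.12*np.sin(.093),'half',c[1]+.12*np.sin(.093-.00325/.075))
E
python3 fit.py '[]'
```

```text
centre [39.78859637 36.03579733] res mm [ 0.08479848 -0.11373573 -0.09272114  0.13200403] theta [0.90400967 0.60842617 0.29973095 0.19632927]
TCP z at contact 0.0471797171444228 half 0.04199334729858251
```

Request:
send_rows --motion '[{"x": 0.6, "y": 3.5, "z": 0, "ax": 0, "ay": 0, "az": 0}, {"x": 1.1, "y": 7, "z": 0, "ax": 0, "ay": 0, "az": 0}, {"x": 1.6, "y": 10.5, "z": 0, "ax": 0, "ay": 0, "az": 0}, {"x": 1.6, "y": 10.5, "z": 0, "ax": 0, "ay": 0, "az": 0}, {"x": 1.6, "y": 10.5, "z": 0, "ax": 0, "ay": 0, "az": 0}]'

```text
t: 23.88
tcp_pos: [0.5906, 0.0265, 0.0492]
orientation: [0.065, -0.704, 0.705, -0.063]
wrist_force: [0.7, -0.4, 5.3]
grip_width: 0.126
```

Request:
send_rows --motion '[{"x": 0.1, "y": 0.8, "z": 0, "ax": 0, "ay": 0, "az": 0}, {"x": 0.2, "y": 1.5, "z": 0, "ax": 0, "ay": 0, "az": 0}, {"x": 0.2, "y": 1.5, "z": 0, "ax": 0, "ay": 0, "az": 0}, {"x": 0.2, "y": 1.5, "z": 0, "ax": 0, "ay": 0, "az": 0}]'

```text
t: 24.22
tcp_pos: [0.5905, 0.0265, 0.0485]
orientation: [0.065, -0.704, 0.705, -0.063]
wrist_force: [-0.6, -0.4, 9.4]
grip_width: 0.123
```

Request:
send_rows --motion '[{"x": 0.1, "y": 0.8, "z": 0, "ax": 0, "ay": 0, "az": 0}, {"x": 0.2, "y": 1.5, "z": 0, "ax": 0, "ay": 0, "az": 0}, {"x": 0.2, "y": 1.5, "z": 0, "ax": 0, "ay": 0, "az": 0}, {"x": 0.2, "y": 1.5, "z": 0, "ax": 0, "ay": 0, "az": 0}]'

```text
t: 24.55
tcp_pos: [0.5904, 0.0264, 0.0473]
orientation: [0.065, -0.704, 0.705, -0.063]
wrist_force: [-0.3, -0.0, 10.8]
grip_width: 0.125
```

Request:
send_rows --motion '[{"x": 0.1, "y": 0.8, "z": 0, "ax": 0, "ay": 0, "az": 0}, {"x": 0.1, "y": 1.5, "z": 0, "ax": 0, "ay": 0, "az": 0}, {"x": 0.1, "y": 1.5, "z": 0, "ax": 0, "ay": 0, "az": 0}, {"x": 0.1, "y": 1.5, "z": 0, "ax": 0, "ay": 0, "az": 0}]'

```text
t: 24.88
tcp_pos: [0.5903, 0.0264, 0.0459]
orientation: [0.065, -0.704, 0.705, -0.063]
wrist_force: [-0.5, -0.7, 11.6]
grip_width: 0.124
```

Run:
```python
from h import *
st=arm.state();print(st['tcp_pos'],st['wrist_force'])
s=grab('scene','s7');t=grab('top','t7');w=grab('wrist','w7')
st=arm.state();print(st['tcp_pos'],st['wrist_force'])
a=cv2.resize(s['img'][185:260,240:315,::-1],(400,400),interpolation=cv2.INTER_CUBIC);b=cv2.resize(w['img'][20:260,190:310,::-1],(200,400),interpolation=cv2.INTER_CUBIC)
b2=cv2.resize(w['img'][80:230,215:290,::-1],(200,400),interpolation=cv2.INTER_CUBIC)
cv2.imwrite('pics/s7b.png',np.hstack([a,b,b2]))
```

```text
[0.59025021 0.02644661 0.04594647] [-0.54030503 -0.68401519 11.58708936]
[0.59024865 0.02640705 0.04594337] [-1.6579056  -0.82836415 10.78356116]
```

View pics/s7b.png

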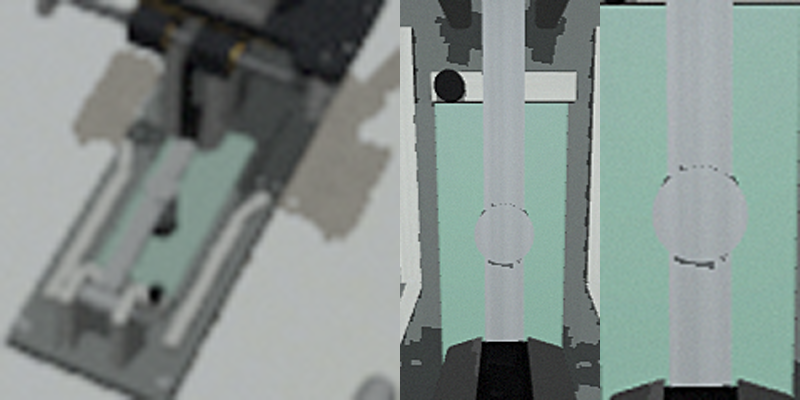

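Picture 10 shows the plate still bearing on the stop, but the image is too coarse to judge the foot's depth. I'll press a little further, then reverse slightly to separate spring force from hinge friction.

Request:
send_rows --motion '[{"x": 0.1, "y": 0.8, "z": 0, "ax": 0, "ay": 0, "az": 0}, {"x": 0.1, "y": 1.5, "z": 0, "ax": 0, "ay": 0, "az": 0}, {"x": 0.1, "y": 1.5, "z": 0, "ax": 0, "ay": 0, "az": 0}, {"x": 0.1, "y": 1.5, "z": 0, "ax": 0, "ay": 0, "az": 0}, {"x": 0.1, "y": 1.5, "z": 0, "ax": 0, "ay": 0, "az": 0}]'

```text
t: 25.45
tcp_pos: [0.5902, 0.0264, 0.0446]
orientation: [0.065, -0.704, 0.705, -0.063]
wrist_force: [-1.6, -0.9, 12.0]
grip_width: 0.124
```

Request:
send_rows --motion '[{"x": 0, "y": -1, "z": 0, "ax": 0, "ay": 0, "az": 0}, {"x": 0, "y": -1.5, "z": 0, "ax": 0, "ay": 0, "az": 0}, {"x": 0, "y": -1.5, "z": 0, "ax": 0, "ay": 0, "az": 0}, {"x": 0, "y": -1.5, "z": 0, "ax": 0, "ay": 0, "az": 0}]'

```text
t: 25.78
tcp_pos: [0.5901, 0.0264, 0.0446]
orientation: [0.065, -0.704, 0.705, -0.063]
wrist_force: [1.4, -0.1, 6.4]
grip_width: 0.128
```

Request:
send_rows --motion '[{"x": 0, "y": -1, "z": 0, "ax": 0, "ay": 0, "az": 0}, {"x": 0, "y": -1.5, "z": 0, "ax": 0, "ay": 0, "az": 0}, {"x": 0, "y": -1.5, "z": 0, "ax": 0, "ay": 0, "az": 0}, {"x": 0, "y": -1.5, "z": 0, "ax": 0, "ay": 0, "az": 0}]'

```text
t: 26.12
tcp_pos: [0.5901, 0.0264, 0.0449]
orientation: [0.065, -0.704, 0.705, -0.063]
wrist_force: [5.1, -0.3, -0.1]
grip_width: 0.126
```

Request:
send_rows --motion '[{"x": 0, "y": -0.5, "z": 0, "ax": 0, "ay": 0, "az": 0}, {"x": 0, "y": -1, "z": 0, "ax": 0, "ay": 0, "az": 0}, {"x": 0, "y": -1, "z": 0, "ax": 0, "ay": 0, "az": 0}, {"x": 0, "y": -1, "z": 0, "ax": 0, "ay": 0, "az": 0}]'

```text
t: 26.45
tcp_pos: [0.5901, 0.0265, 0.0453]
orientation: [0.065, -0.704, 0.705, -0.063]
wrist_force: [7.2, -0.7, -4.7]
grip_width: 0.123
```

Request:
send_rows --motion '[{"x": -0.5, "y": -0.5, "z": 0, "ax": 0, "ay": 0, "az": 0}, {"x": -0.5, "y": -1, "z": 0, "ax": 0, "ay": 0, "az": 0}, {"x": -0.5, "y": -1, "z": 0, "ax": 0, "ay": 0, "az": 0}, {"x": -0.5, "y": -1, "z": 0, "ax": 0, "ay": 0, "az": 0}]'

```text
t: 26.78
tcp_pos: [0.5902, 0.0264, 0.0458]
orientation: [0.065, -0.704, 0.705, -0.062]
wrist_force: [8.4, -1.1, -5.6]
grip_width: 0.126
```

Request:
send_rows --motion '[{"x": -0.5, "y": -0.5, "z": 0, "ax": 0, "ay": 0, "az": 0}, {"x": -0.5, "y": -1, "z": 0, "ax": 0, "ay": 0, "az": 0}, {"x": -0.5, "y": -1, "z": 0, "ax": 0, "ay": 0, "az": 0}, {"x": -0.5, "y": -1, "z": 0, "ax": 0, "ay": 0, "az": 0}]'

```text
t: 27.12
tcp_pos: [0.5902, 0.0265, 0.0463]
orientation: [0.066, -0.704, 0.705, -0.062]
wrist_force: [7.8, -1.3, -6.6]
grip_width: 0.125
```

Request:
send_rows --motion '[{"x": 0.3, "y": 1.5, "z": 0, "ax": 0, "ay": 0, "az": 0}, {"x": 0.5, "y": 3, "z": 0, "ax": 0, "ay": 0, "az": 0}, {"x": 0.8, "y": 4.5, "z": 0, "ax": 0, "ay": 0, "az": 0}, {"x": 1, "y": 6, "z": 0, "ax": 0, "ay": 0, "az": 0}, {"x": 1, "y": 6.8, "z": 0, "ax": 0, "ay": 0, "az": 0}, {"x": 1, "y": 6.8, "z": 0, "ax": 0, "ay": 0, "az": 0}, {"x": 1, "y": 6.8, "z": 0, "ax": 0, "ay": 0, "az": 0}, {"x": 1, "y": 6.8, "z": 0, "ax": 0, "ay": 0, "az": 0}]'

```text
t: 27.78
tcp_pos: [0.59, 0.0264, 0.0435]
orientation: [0.065, -0.704, 0.705, -0.063]
wrist_force: [-0.7, -0.3, 11.7]
grip_width: 0.127
```

Request:
send_rows --motion '[{"x": 0, "y": 0.5, "z": 0, "ax": 0, "ay": 0, "az": 0}, {"x": 0, "y": 0.8, "z": 0, "ax": 0, "ay": 0, "az": 0}, {"x": 0, "y": 0.8, "z": 0, "ax": 0, "ay": 0, "az": 0}, {"x": 0, "y": 0.8, "z": 0, "ax": 0, "ay": 0, "az": 0}]'

```text
t: 28.12
tcp_pos: [0.59, 0.0264, 0.0431]
orientation: [0.065, -0.704, 0.705, -0.063]
wrist_force: [-0.9, 0.4, 13.4]
grip_width: 0.129
```

Request:
send_rows --motion '[{"x": 0, "y": -1.4, "z": 0, "ax": 0, "ay": 0, "az": 0}, {"x": 0, "y": -2.7, "z": 0, "ax": 0, "ay": 0, "az": 0}, {"x": 0, "y": -2.7, "z": 0, "ax": 0, "ay": 0, "az": 0}, {"x": 0, "y": -2.7, "z": 0, "ax": 0, "ay": 0, "az": 0}]'

```text
t: 28.45
tcp_pos: [0.59, 0.0264, 0.0435]
orientation: [0.065, -0.704, 0.705, -0.063]
wrist_force: [5.1, -0.3, 3.0]
grip_width: 0.126
```

Request:
send_rows --motion '[{"x": 0, "y": 0, "z": 0, "ax": 0, "ay": 0, "az": 0}, {"x": 0, "y": 0, "z": 0, "ax": 0, "ay": 0, "az": 0}, {"x": 0, "y": 0, "z": 0, "ax": 0, "ay": 0, "az": 0}, {"x": 0, "y": 0, "z": 0, "ax": 0, "ay": 0, "az": 0}, {"x": 0, "y": 0, "z": 0, "ax": 0, "ay": 0, "az": 0}, {"x": 0, "y": 0, "z": 0, "ax": 0, "ay": 0, "az": 0}, {"x": 0, "y": -10, "z": 0, "ax": 0, "ay": 0, "az": 0}, {"x": 0, "y": -30, "z": 0, "ax": 0, "ay": 0, "az": 0}, {"x": 0, "y": -60, "z": 0, "ax": 0, "ay": 0, "az": 0}, {"x": 0, "y": -95, "z": 0, "ax": 0, "ay": 0, "az": 0}, {"x": 0, "y": -127, "z": 0, "ax": 0, "ay": 0, "az": 0}, {"x": 0, "y": -127, "z": 0, "ax": 0, "ay": 0, "az": 0}]' --gripper 45

```text
t: 29.45
tcp_pos: [0.595, 0.0263, 0.1798]
orientation: [0.061, -0.703, 0.705, -0.067]
wrist_force: [1.2, -0.4, 0.9]
grip_width: 0.447
```

Request:
send_rows --motion '[{"x": 0, "y": 0, "z": 0, "ax": 0, "ay": 0, "az": 0}, {"x": 0, "y": 0, "z": 0, "ax": 0, "ay": 0, "az": 0}]'

```text
t: 29.62
tcp_pos: [0.5891, 0.0268, 0.1705]
orientation: [0.066, -0.704, 0.704, -0.062]
wrist_force: [-1.3, 0.0, -0.2]
grip_width: 0.451
```

Run:
```python
from h import *
st=arm.state();print(st['tcp_pos'],st['wrist_force'],st['grip_width'])
d=grab('wrist','w8');cv2.imwrite('pics/w8b.png',cv2.resize(d['img'][:,:,::-1],(800,600),interpolation=cv2.INTER_CUBIC))
```

```text
[0.58909087 0.02678577 0.17049455] [-1.32689521  0.04828603 -0.15432198] 0.45086973297858735
```

View pics/w8b.png

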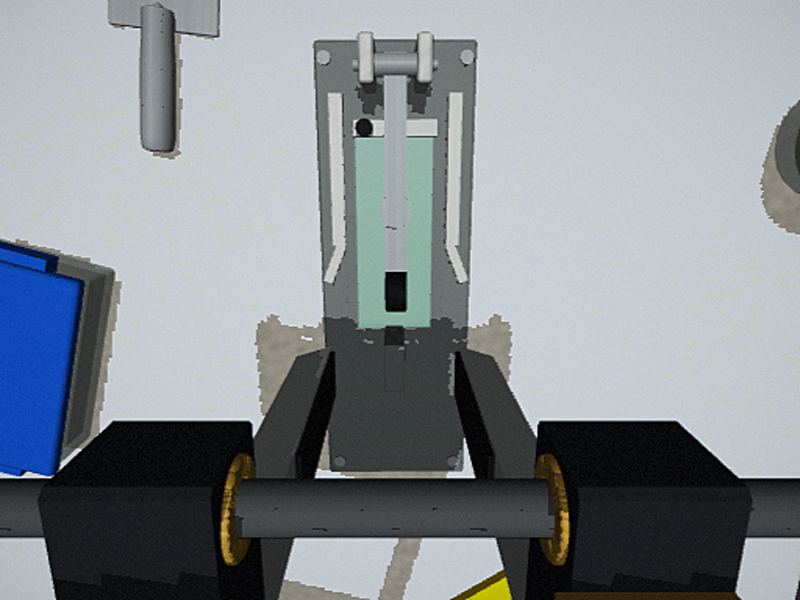

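The clip is down on the plate, the plate's front edge is at the stop (row ~136), and the gripper is open and clear.

```bash
python3 -c "
from h import *
d=load('w8');o=np.array([.6692,.0411,.02]);ax=np.array([.9837,.1797,0])
print((onz(d,375*.64,136.5*.64,.02)-o)@ax)
print(arm.hand_in())"
```

```text
0.0050614161174186035
the job is handed in; nothing more can be done
None
```

I lifted the clip, slid the plate fully home, then lowered the clip onto it and let go. The job is handed in, at about 30 s of the 72 s allowed, but no verdict was given. The one uncertain point is how far the sprung foot went into its sleeve.

**Clip lift:** My first pinch closed on air above the knob, with no force on anything. In the images the fingertips ended about 25 mm higher than the stated nose length. I re-gripped lower and lifted the clip to about 0.9 rad, well clear of the plate.

**Plate:** I gripped it by the tab and slid it along the bed. It stopped moving at the end stop while the force rose to about 10 N. The front edge came out at holder x ≈ 4.5–5 mm, and the image put the stop face at about 3.5–4 mm.

**Clamping:** I pressed the knob down to a clip angle of about 0.06 rad with about 13 N, then eased off and opened the gripper.

**Last checks:**
- **Plate and clip:** The final wrist picture shows the plate at the stop and the clip down on it, with the gripper open and clear.
- **Foot depth:** This was inferred from knob height and force, not seen directly. Knob height alone gave about 2.6 mm, while force readings suggested up to about 4 mm; half way is 3.25 mm, so I stopped between the two.
- **Hinge friction:** It measured about 8–9 N, a little stiffer than the stated 7 N.
- **Other objects:** I touched nothing else that I know of, but I took no final overall picture of the bench.

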